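# Start the clamping screw of the assembly jig by feel

## Robot

A 7-joint arm with a two-finger parallel gripper is mounted at the origin on the work surface. World frame = base frame: x ahead of the robot, y to its left, z up, the work surface at z = 0. Lengths are in m, angles in rad, forces in N, time in s.
With the tool pointing down it reaches from about 0.35 to 0.9 m from the base axis. Payload 8.1 kg.
Tool frame: the origin (TCP) lies on the centre line of the jaws, within the pads' length; the fingertips stand 17 mm ahead of it and the grasp point (between the pads) lies 2 mm behind it; z points along the fingers, y is the direction in which the jaws open and shut (so a half turn about z gives the same grasp; the last joint's range is limited). The gripper opens to 92 mm and grips with 3 to 60 N. Pads are 19 mm wide; open, the fingers measure 130 mm over their backs; the gripper's body (75 mm by 190 mm) begins 47 mm behind the grasp point.
Start: joints at [1.191, 0.434, 0.025, 1.573, -0.012, 1.134, -0.075], TCP at [0.171, -0.601, 0.214] pointing down, gripper open.
Joint ranges: [-2.62, 2.62], [-0.44, 2.09], [-1.27, 1.32], [0.08, 2.57], [-1.32, 4.46], [0.12, 2], [-2.74, 2.74]. Speed limits (rad/s): [2.22, 2.22, 3.01, 3.01, 3.14, 3.14, 3.14].

## Interface

Orientations are given as a rotation vector (axis times angle).
In Python, from cell import arm gives the robot as it stands.
- The arm moves only by the shell command python3 -m creep 'ROWS' [FORCE]. ROWS is JSON, a list that holds one entry, the list of rows, each a list of 7 numbers: the shift along the world's x, y, z in cm, then the turn, a rotation vector about the world's x, y, z in degrees, then the opening, from -1 (shut) to 1 (fully open), so that 0 is half open. In form: [[[tx, ty, tz, ax, ay, az, jaw], ...]]. A call has 1 to 5 rows; each row is the pose to reach, as a shift and turn from the pose commanded when the call began; what a row does not reach only later rows make up. A row lasts 1/10 s, in which the tool goes at most 50 mm and 8.59 degrees, less where a joint would pass 70% of its speed; a pose out of reach is approached as far as the arm can. A call with a gripper value outside its range is refused whole. The fingers move at their own pace and stop on an object; FORCE is the grip in N (left out, the last holds). Time passes only in rows, so rows that repeat a pose let the fingers close. It gives the time, the measured TCP pose, the force and the opening at its end, in the units of the state.
- arm.observe(): the state, without advancing time (a new reading comes with each control period).
- arm.get_image(name): name is "side" or "top" or "wrist"; returns the picture (420x560x3 uint8, red, green, blue); there is no depth.
- arm.camera_model(name): a dict with "vfov" (degrees; the focal length in pixels is half the picture's height over the tangent of half this angle, whatever the lens; pixels are square), "cx", "cy" (the principal point, pixels), "cam_to_world" (4x4, takes a point from camera to world coordinates); the wrist camera has in their place "T_tool_cam" (4x4, takes a point from camera to tool coordinates, whose origin is the TCP and whose axes are the flange's). Camera axes: x right, y down, z forward; pixel columns grow to the right and rows downward; lengths in m; the calibration is good to about 2 mm. A picture is of the moment at which its call begins: read the wrist's pose just before it. camera_model takes no time and is no camera call.
- arm.sign_off(): hands the job in, once; it reports no verdict.
The state is a dict: "clock": time; "joints": joint angles; "dq": joint speeds; "joint_efforts": joint torques, N m; "position": TCP position; "ee_rot": TCP orientation; "force": force on the tool from outside, world axes, zero at the start; "ft_torque": the same for the moment, N m; "width": opening from 0.0 (shut) to 1.0 (fully open).
Only numpy, scipy, OpenCV 4.12 (cv2) and the standard library are available. Lean on these libraries where they do the work, as an engineer would, in place of code of your own. Each camera call takes 0.05 s, during which the arm holds its last target.

## Task

Start the jig's clamping screw by feel: take the red crank handle and turn the screw backward (counter-clockwise seen from above) until you notice its thread drop into the start of the boss, then stop and turn it forward (clockwise) one full turn. Finish still holding the red handle, with the screw standing still, started by that one turn; leave everything else on the bench undisturbed.

Things in the scene. Friction and masses are not known exactly. Their poses are not given: they have to be found in the camera images.
- handle (a point): Centre (half-way up) of the red crank handle: an upright round sleeve, 22 mm thick, 40 mm long, on an upright pin 60 mm off the screw's axis. It spins freely on the pin and slides 0 to 29 mm up it from the crank arm with about 1.2 N of drag; it starts 8 to 12 mm up, so the screw can rise and drop by itself while the handle is gripped from above and led round a level circle.
- pin_top (a point): Top of the pin's steel cap (16 mm wide), over the handle: 73 mm above the crank arm's top face, about 43 mm above the handle's centre at the start; the gripper must leave room for it between its fingers.
- axis (a point): Point on the screw's upright axis at the top of the steel boss (60 mm wide), 151 mm above the bench. Its x and y are those of the jig's wooden base (180 by 230 mm), z up. The jig is fixed: two posts, a green bridge across y with its top 120 mm up carrying the boss. Only crank arm, pin and handle stand higher than the hub.
- hub (a point): Centre of the top of the black crank hub on the screw's axis; turns, rises and falls with the screw. x points along the crank arm to the handle's pin, z up. The crank arm (20 mm wide, 10 mm thick) has its top face 5 mm below this point. It is 205 mm plus the value of joint spindle above the bench.
- spindle_turn (a joint): Turn of the orange coarse screw (36 mm thick) in rad: grows turning backward (counter-clockwise from above), falls turning forward (clockwise). Where the thread starts is not known beforehand: the drop comes a quarter to five sixths of a turn backward from the start. Turning takes under 3 N at the handle; the screw stays where it is left.
- spindle (a joint): Height of the screw in m, up positive. The screw (0.6 to 0.9 kg) rests on the boss's thread: turned backward it rises slowly, 8 mm a turn, from 1 to 6.5 mm up to about 8 mm, then drops at once to about 0; forward from there it winds down 8 mm a turn, to -8 mm after one. At the drop the drag on a held handle flips from a light upward to a downward pull.
- housing_a: Loose black plastic part by the jig (68 mm wide, 48 mm high with its pins), leave alone; origin under its centre.
- housing_b: A second such black part on the other side of the jig, leave alone; origin under its centre.
- offcut: Loose plywood offcut, 70 by 130 by 18 mm, leave alone; origin under its centre.
- mug: Blue mug, 80 mm wide, 90 mm high, leave alone; origin under its centre.
- glue: White bottle, 60 mm wide, 170 mm high, leave alone; origin under its centre.
- driver: Screwdriver with a yellow handle lying on the bench, leave alone.
- nut_tray: Blue tray of nuts, 110 by 150 by 40 mm, leave alone; origin under its centre.

How it is judged:
By the outcome, as a careful person would: the job done as asked, in the order asked, and still so for the second after the job is handed in, while the arm keeps its last pose, push and grip.
It also fails if it takes over 69 s, if anything falls off the work surface, if the arm or the gripper's body presses on something with over 40 N, if the wrist force passes 120 N, or if a joint passes its speed limit or range.

## Working session

There is one attempt and no reset: what is moved stays moved. The work goes in short steps, Python scripts to look and compute and a shell command to move; the robot and the scene stay as the last step left them, time stands still between calls to the robot, and variables do not carry over. Pictures are saved under pics/ and viewed, and the job is handed in when it is done.

```bash
mkdir -p pics; ls; python3 - <<'E'
from cell import arm
import cv2, json, numpy as np
print(arm.observe())
for n in ("side","top","wrist"):
    cv2.imwrite(f"pics/{n}0.png", arm.get_image(n)[:,:,::-1])
    print(n, arm.camera_model(n))
E
```

```text
pics
{'clock': 0.0, 'joints': array([ 1.19138991,  0.43521046,  0.02494793,  1.57410563, -0.01160642,
        1.1339894 , -0.07506191]), 'dq': array([ 0.00063421, -0.0011567 ,  0.00117776, -0.00137064,  0.00044721,
        0.00138476, -0.00055287]), 'joint_efforts': array([-2.93683183e-05, -6.67851019e+01,  9.85009521e-01, -3.14454424e+01,
       -6.05704263e-02,  4.30386979e-02,  2.34615745e-04]), 'position': array([ 0.17061593, -0.6007049 ,  0.21284917]), 'ee_rot': array([-3.11003790e+00, -4.33190139e-01,  5.34189492e-04]), 'force': array([-0.06424926, -0.36182954,  0.66634422]), 'ft_torque': array([-0.00304797, -0.00468446,  0.00788332]), 'width': 1.0010169729231944}
side {'vfov': 55.41921591293439, 'cx': 281.3143765159281, 'cy': 208.45250823383623, 'cam_to_world': array([[-0.70639674, -0.35661651,  0.611415  , -0.17404675],
       [-0.70752351,  0.38058888, -0.59545158,  0.76926641],
       [-0.02034989, -0.85321555, -0.52116131,  0.86895847],
       [ 0.        ,  0.        ,  0.        ,  1.        ]])}
top {'vfov': 54.278230856922534, 'cx': 280.19963115441675, 'cy': 209.0523895661601, 'cam_to_world': array([[-5.14596424e-04, -9.87833843e-01,  1.55512166e-01,
         4.60095310e-01],
       [-9.99962230e-01,  1.85754033e-03,  8.49042393e-03,
        -8.00639622e-03],
       [-8.67599822e-03, -1.55501923e-01, -9.87797489e-01,
         1.21615716e+00],
       [ 0.00000000e+00,  0.00000000e+00,  0.00000000e+00,
         1.00000000e+00]])}
wrist {'vfov': 60.817220143872156, 'cx': 280.06474147725197, 'cy': 209.88489468474916, 'T_tool_cam': array([[-2.94842266e-04, -9.56205460e-01, -2.92696142e-01,
         7.84183867e-02],
       [ 9.99999294e-01,  5.50877287e-05, -1.18729698e-03,
         7.33003289e-04],
       [ 1.15142382e-03, -2.92696285e-01,  9.56204768e-01,
        -1.71850006e-01],
       [ 0.00000000e+00,  0.00000000e+00,  0.00000000e+00,
         1.00000000e+00]])}
```

View pics/top0.png

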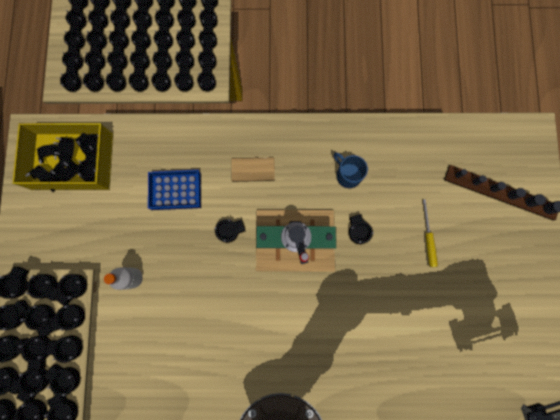

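View pics/side0.png

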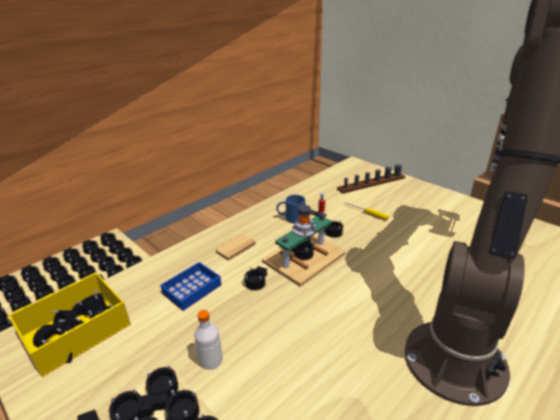

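The top view shows the jig near (296,237), with the crank pointing at about (304,258). In the side view the red handle is near (322,205). I'll zoom in on both.

```bash
python3 - <<'E'
import cv2
a=cv2.imread("pics/top0.png")[195:285,240:360]; cv2.imwrite("pics/top0z.png",cv2.resize(a,None,fx=6,fy=6,interpolation=cv2.INTER_CUBIC))
a=cv2.imread("pics/side0.png")[180:290,250:370]; cv2.imwrite("pics/side0z.png",cv2.resize(a,None,fx=5,fy=5,interpolation=cv2.INTER_CUBIC))
E
```

```text
(no output)
```

View pics/top0z.png

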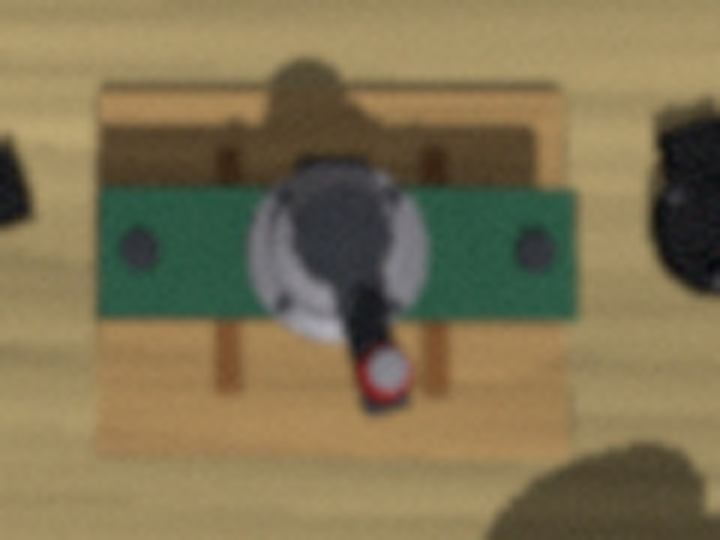

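View pics/side0z.png

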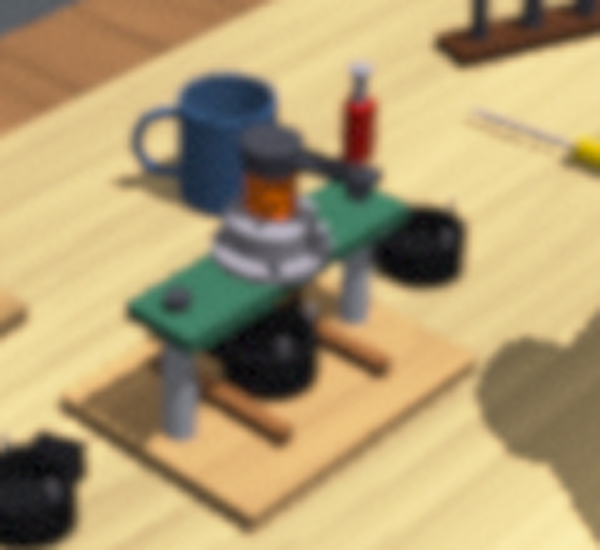

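```bash
cat > h.py <<'E'
import numpy as np
from cell import arm
H=420
def ray(name,uv):
    m=arm.camera_model(name); f=H/2/np.tan(np.radians(m['vfov'])/2)
    d=np.array([(uv[0]-m['cx'])/f,(uv[1]-m['cy'])/f,1.]); T=m['cam_to_world']
    return T[:3,3],T[:3,:3]@d
def atz(name,uv,z):
    o,d=ray(name,uv); return o+d*(z-o[2])/d[2]
def proj(name,p):
    m=arm.camera_model(name); f=H/2/np.tan(np.radians(m['vfov'])/2)
    c=np.linalg.inv(m['cam_to_world'])@np.r_[p,1]; return c[:2]/c[2]*f+[m['cx'],m['cy']]
def tri(o):
    A=np.zeros((3,3));b=np.zeros(3)
    for n,uv in o:
        c,d=ray(n,uv); d=d/np.linalg.norm(d); P=np.eye(3)-np.outer(d,d); A+=P;b+=P@c
    return np.linalg.solve(A,b)
E
python3 - <<'E'
from h import *
z=lambda u,v:((u+.5)/6-.5+240,(v+.5)/6-.5+195)
s=lambda u,v:((u+.5)/5-.5+250,(v+.5)/5-.5+180)
print("bridge corners",[atz('top',z(*p),.12).round(4)[:2] for p in [(100,187),(577,187),(97,317),(577,320)]])
print("base",[atz('top',z(*p),.012).round(4)[:2] for p in [(100,87),(560,87),(95,458),(573,458)]])
print("hub",atz('top',z(342,230),.209))
print("boss",atz('top',z(339,251),.151))
print("pintop",atz('top',z(389,369),.277), atz('side',s(360,70),.277), tri([('top',z(389,369)),('side',s(360,70))]))
print("hub tri",tri([('top',z(342,230)),('side',s(272,138))]))
print("handle side",s(359,128))
E
```

```text
bridge corners [array([0.5873, 0.0659]), array([ 0.5869, -0.1479]), array([0.5291, 0.0668]), array([ 0.5275, -0.1466])]
base [array([0.6497, 0.0736]), array([ 0.6493, -0.1543]), array([0.4677, 0.0745]), array([ 0.4676, -0.1569])]
hub [ 0.55902322 -0.03971049  0.209     ]
boss [ 0.55558046 -0.04017324  0.151     ]
pintop [ 0.49937384 -0.05505501  0.277     ] [ 0.49254592 -0.05074829  0.277     ] [ 0.49855621 -0.05609255  0.27255492]
hub tri [ 0.55754846 -0.0412182   0.20652443]
handle side (321.4, 205.2)
```

```bash
python3 -m creep '[[[1.5,2.5,3,0,0,0,1],[3.5,6,6,0,0,0,1],[5.5,9.5,9,0,0,0,1],[7.5,13,12,0,0,0,1],[9.5,16.5,12,0,0,0,1]]]'
python3 -m creep '[[[2.2,3.6,0,0,0,0,1],[4.4,7.2,0,0,0,0,1],[6.6,10.8,0,0,0,0,1],[8.8,14.4,0,0,0,0,1],[11,18,0,0,0,0,1]]]'
python3 -m creep '[[[2.2,3.6,0,0,0,0,1],[4.4,7.2,0,0,0,0,1],[6.6,10.8,0,0,0,0,1],[8.8,14.4,0,0,0,0,1],[10,16,0,0,0,0,1]]]'
```

```text
clock: 0.65
position: [0.2673, -0.4362, 0.3375]
ee_rot: [3.106, 0.432, 0.005]
force: [0.7, -1.0, -0.7]
width: 1.0
clock: 1.15
position: [0.3762, -0.2546, 0.3336]
ee_rot: [3.111, 0.433, -0.0]
force: [-0.2, -0.4, 0.1]
width: 0.996
clock: 1.65
position: [0.4769, -0.0921, 0.3336]
ee_rot: [-3.109, -0.44, -0.001]
force: [0.7, -0.5, 0.5]
width: 1.0
```

```bash
python3 -m creep '[[[1.1,1.8,0,0,0,0,1],[2.2,3.6,0,0,0,0,1],[2.2,3.6,0,0,0,0,1]]]'
python3 - <<'E'
from cell import arm
import cv2
s=arm.observe();print(s['position'],s['ee_rot'],s['joints'].round(2))
a=arm.get_image('wrist')[:,:,::-1]; cv2.imwrite('pics/w1.png',a)
E
```

```text
clock: 1.95
position: [0.4986, -0.0573, 0.3333]
ee_rot: [-3.109, -0.44, -0.0]
force: [0.5, -0.5, 0.7]
width: 1.0
[ 0.49856417 -0.05727699  0.33334309] [-3.10917823e+00 -4.39650168e-01 -1.24175152e-04] [ 0.37  0.19 -0.43  1.64  0.08  1.33 -1.36]
```

View pics/w1.png

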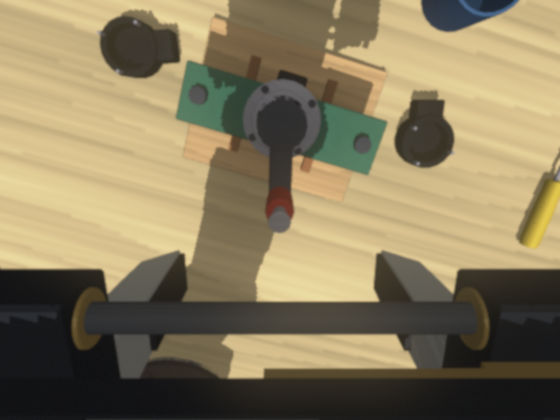

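```bash
cat >> h.py <<'E'
from scipy.spatial.transform import Rotation as R
def wT(s):
    T=np.eye(4);T[:3,:3]=R.from_rotvec(s['ee_rot']).as_matrix();T[:3,3]=s['position']
    return T@arm.camera_model('wrist')['T_tool_cam']
def watz(s,uv,z):
    m=arm.camera_model('wrist'); f=H/2/np.tan(np.radians(m['vfov'])/2)
    T=wT(s); d=T[:3,:3]@np.array([(uv[0]-m['cx'])/f,(uv[1]-m['cy'])/f,1.]); o=T[:3,3]
    return o+d*(z-o[2])/d[2]
E
python3 - <<'E'
from h import *
import cv2
s=arm.observe()
for z in (.274,.277,.28): print("pin",z,watz(s,(279,223),z))
for z in (.206,.209): print("hub",watz(s,(282,122),z))
print("boss",watz(s,(282,118),.151))
print("base",[watz(s,p,.012)[:2].round(4) for p in [(212,18),(386,70),(346,199),(184,158)]])
a=cv2.imread('pics/w1.png')[60:250,180:380];cv2.imwrite('pics/w1z.png',cv2.resize(a,None,fx=3,fy=3,interpolation=cv2.INTER_CUBIC))
E
```

```text
pin 0.274 [ 0.49614407 -0.05920898  0.274     ]
pin 0.277 [ 0.49714931 -0.05893629  0.277     ]
pin 0.28 [ 0.49815455 -0.05866361  0.28      ]
hub [ 0.55757305 -0.04387343  0.206     ]
hub [ 0.55773372 -0.04381653  0.209     ]
boss [ 0.5582151  -0.04388234  0.151     ]
base [array([0.6437, 0.0705]), array([ 0.6466, -0.1582]), array([ 0.4696, -0.165 ]), array([0.4634, 0.0691])]
```

View pics/w1z.png

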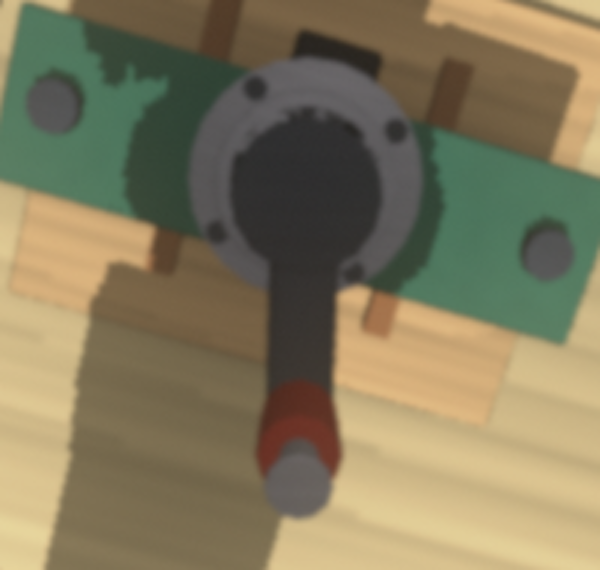

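```bash
python3 - <<'E'
from h import *
for z in (.22,.225,.23,.235,.24,.21,.25,.2):
    u,v=proj('side',[.498,-.057,z]); print(z,((u+.5-250)*5).round(1),((v+.5-180)*5).round(1))
for z in (.273,.276,.279):
    u,v=proj('side',[.498,-.057,z]); print('pin',z,((u+.5-250)*5).round(1),((v+.5-180)*5).round(1))
E
python3 - <<'E'
import cv2
a=cv2.imread('pics/side0.png')[188:225,305:340]; cv2.imwrite('pics/side0h.png',cv2.resize(a,None,fx=15,fy=15,interpolation=cv2.INTER_CUBIC))
E
```

```text
0.22 357.3 144.1
0.225 357.6 137.2
0.23 357.8 130.3
0.235 358.1 123.3
0.24 358.3 116.3
0.21 356.8 157.8
0.25 358.9 102.3
0.2 356.3 171.3
pin 0.273 360.1 69.6
pin 0.276 360.2 65.2
pin 0.279 360.4 60.9
```

View pics/side0h.png

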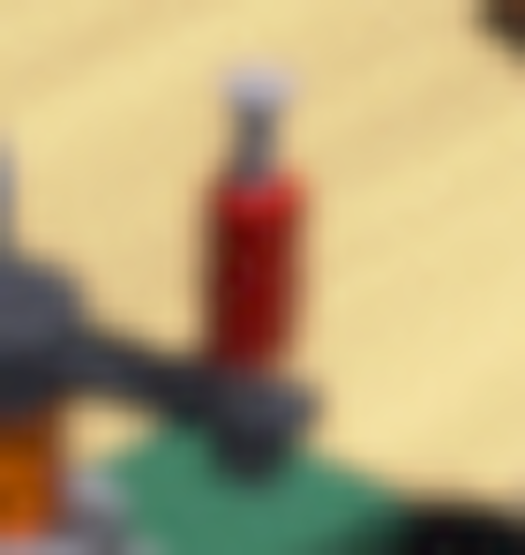

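```bash
python3 -m creep '[[[0,0,-2.5,0,0,0,1],[0,0,-5,0,0,0,1],[0,0,-7.5,0,0,0,1],[0,0,-9.4,0,0,0,1],[0,0,-9.4,0,0,0,1]]]'
python3 - <<'E'
from cell import arm
import cv2
s=arm.observe();print(s['position'],s['force'])
a=arm.get_image('wrist')[:,:,::-1]; cv2.imwrite('pics/w2.png',a)
E
```

```text
clock: 2.5
position: [0.4956, -0.0616, 0.2373]
ee_rot: [-3.111, -0.431, 0.008]
force: [-0.1, 0.1, 0.2]
width: 1.002
[ 0.49557257 -0.06158439  0.23727979] [-0.1202238   0.14503638  0.19087832]
```

View pics/w2.png

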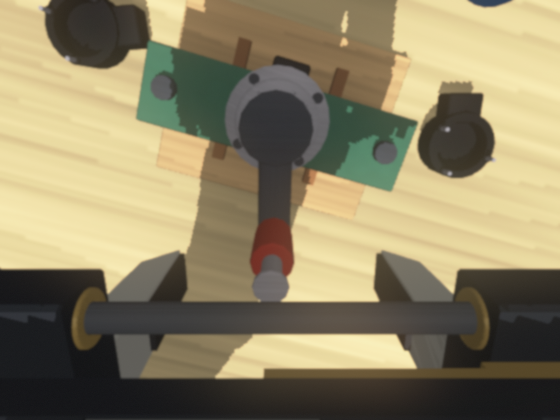

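```bash
python3 -m creep '[[[0,0,0,0,0,0,1],[0,0,0,0,0,0,1]]]'
python3 - <<'E'
from h import *
import cv2
s=arm.observe();print(s['position'],s['ee_rot'])
a=arm.get_image('wrist')[:,:,::-1]; cv2.imwrite('pics/w3.png',a)
print('pin',watz(s,(270,286),.2745),'hub',watz(s,(275,124),.2065),'boss',watz(s,(277,117),.151))
E
```

```text
clock: 2.75
position: [0.4984, -0.0605, 0.2409]
ee_rot: [3.111, 0.432, 0.003]
force: [0.3, 0.1, -0.1]
width: 1.0
[ 0.49843781 -0.06052751  0.24092249] [3.11104426e+00 4.32451257e-01 3.06373902e-03]
pin [ 0.49895219 -0.05640342  0.2745    ] hub [ 0.56109038 -0.0403539   0.2065    ] boss [ 0.56273418 -0.04057309  0.151     ]
```

View pics/w3.png

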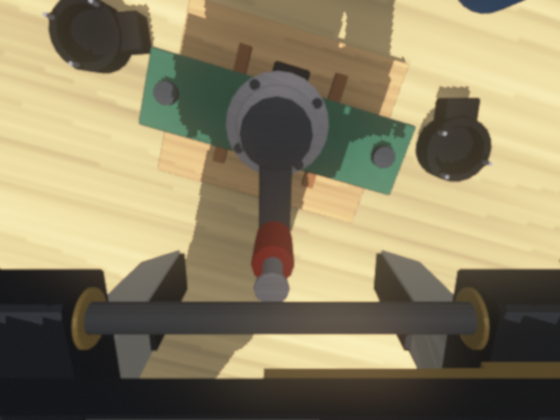

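```bash
python3 -m creep '[[[0,0.35,-0.1,0,0,0,1],[0,0.35,-0.1,0,0,0,1]]]'
python3 - <<'E'
from h import *
import cv2
s=arm.observe();print(s['position'],s['ee_rot'])
a=arm.get_image('wrist')[:,:,::-1]; cv2.imwrite('pics/w4.png',a)
E
```

```text
clock: 3.0
position: [0.4979, -0.0561, 0.239]
ee_rot: [-3.111, -0.434, -0.001]
force: [0.2, 0.2, 0.1]
width: 1.0
[ 0.49790708 -0.05609338  0.2389694 ] [-3.11139542e+00 -4.34312731e-01 -9.52019676e-04]
```

View pics/w4.png

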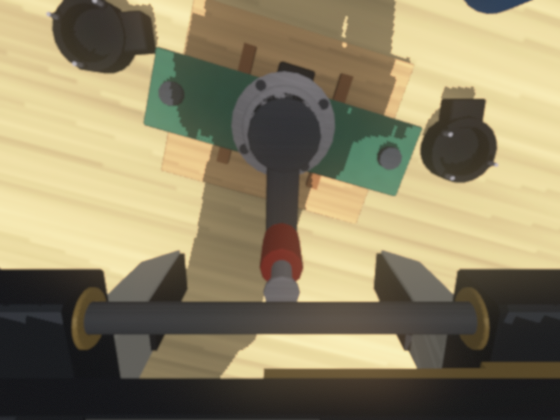

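```bash
python3 - <<'E'
from h import *
s=arm.observe()
p=watz(s,(281.5,290),.2745);h=watz(s,(284,132),.2065)
print('pin',p,'hub',h,np.hypot(*(p-h)[:2]),'boss',watz(s,(284,122),.151))
E
python3 -m creep '[[[0,0,0,0,0,0,-0.3],[0,0,0,0,0,0,-0.6],[0,0,0,0,0,0,-1],[0,0,0,0,0,0,-1],[0,0,0,0,0,0,-1]]]' 12
```

```text
pin [ 0.49903088 -0.0571956   0.2745    ] hub [ 0.55773401 -0.04207808  0.2065    ] 0.060618459231969846 boss [ 0.56012696 -0.04193612  0.151     ]
clock: 3.55
position: [0.4978, -0.0567, 0.2386]
ee_rot: [3.112, 0.433, -0.0]
force: [-0.2, 0.1, -0.8]
width: 0.615
```

```bash
python3 -m creep '[[[0,0,0,0,0,0,-1],[0,0,0,0,0,0,-1],[0,0,0,0,0,0,-1],[0,0,0,0,0,0,-1],[0,0,0,0,0,0,-1]]]' 15
python3 -m creep '[[[0,0,0,0,0,0,-1],[0,0,0,0,0,0,-1],[0,0,0,0,0,0,-1]]]' 15
python3 - <<'E'
from h import *
import cv2
s=arm.observe();print(s['position'],s['force'],s['width'])
a=arm.get_image('wrist')[:,:,::-1]; cv2.imwrite('pics/w5.png',a)
E
```

```text
clock: 4.05
position: [0.4978, -0.0567, 0.2386]
ee_rot: [3.112, 0.433, 0.0]
force: [0.2, -0.5, -0.1]
width: 0.176
clock: 4.35
position: [0.4978, -0.0567, 0.2386]
ee_rot: [3.112, 0.433, -0.0]
force: [-0.4, 0.3, -0.3]
width: 0.153
[ 0.49777195 -0.05673181  0.23864788] [-0.37892585  0.30807885 -0.3132972 ] 0.15302168482616235
```

View pics/w5.png

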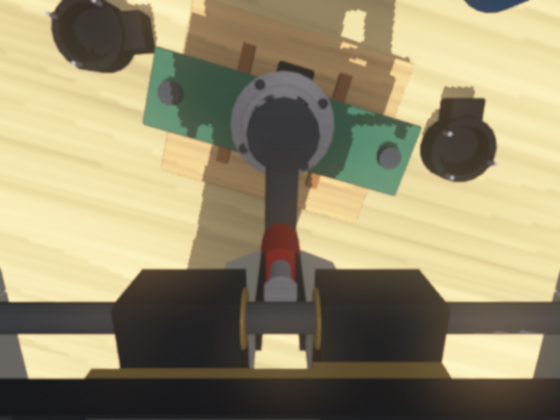

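```bash
python3 -m creep '[[[0,0,0,0,0,0,-1],[0,0,0,0,0,0,-1]]]' 15
python3 - <<'E'
import cv2
a=cv2.imread('pics/w5.png')[200:380,190:370]; cv2.imwrite('pics/w5z.png',cv2.resize(a,None,fx=3.3,fy=3.3,interpolation=cv2.INTER_CUBIC))
from cell import arm
for n in ('side','top'): cv2.imwrite(f'pics/{n}5.png',arm.get_image(n)[:,:,::-1])
a=cv2.imread('pics/side5.png')[160:240,270:370]; cv2.imwrite('pics/side5z.png',cv2.resize(a,None,fx=6,fy=6,interpolation=cv2.INTER_CUBIC))
E
```

```text
clock: 4.6
position: [0.4978, -0.0567, 0.2386]
ee_rot: [3.112, 0.433, -0.0]
force: [0.1, 1.0, 0.1]
width: 0.155
```

View pics/w5z.png

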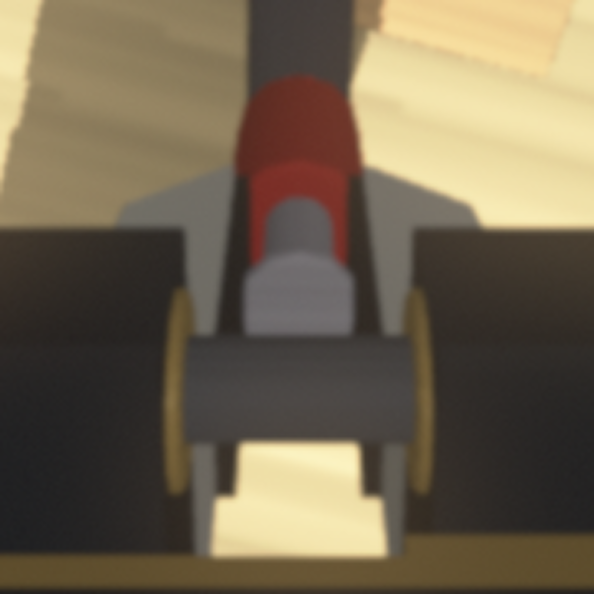

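View pics/side5z.png

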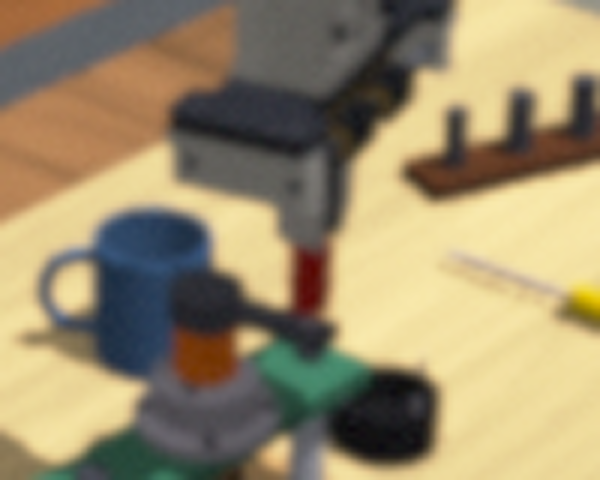

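```bash
python3 - <<'E'
from h import *
f=lambda p:((proj('side',p)+.5-[270,160])*6).round(0)
for z in (.2,.21,.222,.23,.24,.25): print(z,f([.498,-.057,z]),f([.494,-.042,z]))
import cv2
a=cv2.imread('pics/side5.png')[185:225,305:340]; cv2.imwrite('pics/side5h.png',cv2.resize(a,None,fx=15,fy=15,interpolation=cv2.INTER_CUBIC))
E
```

```text
0.2 [308. 326.] [295. 340.]
0.21 [308. 309.] [295. 323.]
0.222 [309. 290.] [296. 303.]
0.23 [309. 276.] [296. 290.]
0.24 [310. 260.] [297. 273.]
0.25 [311. 243.] [297. 256.]
```

View pics/side5h.png

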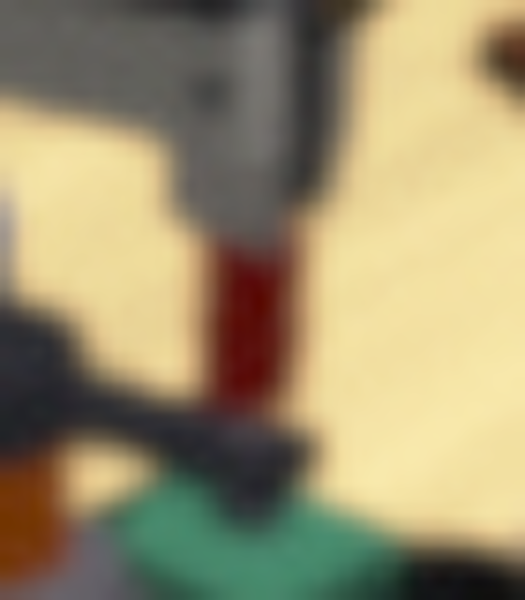

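```bash
python3 - <<'E'
from h import *
m=arm.camera_model('wrist'); f=H/2/np.tan(np.radians(m['vfov'])/2)
def pt(p):
    c=np.linalg.inv(m['T_tool_cam'])@np.r_[p,1]; return (c[:2]/c[2]*f+[m['cx'],m['cy']]).round(0),c[2].round(3)
for z in (.017,0,-.01,-.03,-.05): 
  for x in (.0095,-.0095): print(z,x,pt([x,.046,z]),pt([x,-.046,z]),pt([x,.011,z]))
s=arm.observe();T=wT(s);print(f)
def pw(p):
    c=np.linalg.inv(T)@np.r_[p,1]; return (c[:2]/c[2]*f+[m['cx'],m['cy']]).round(0),c[2].round(3)
for z in (.2,.21,.23,.25,.2745): print(z,pw([.4985,-.057,z]))
print(pw([.558,-.0418,.2065]),pw([.558,-.0418,.2065+.03]))
E
```

```text
0.017 0.0095 (array([361., 229.]), np.float64(0.201)) (array([197., 229.]), np.float64(0.201)) (array([299., 229.]), np.float64(0.201))
0.017 -0.0095 (array([359., 260.]), np.float64(0.206)) (array([199., 260.]), np.float64(0.206)) (array([298., 260.]), np.float64(0.206))
0 0.0095 (array([368., 240.]), np.float64(0.184)) (array([190., 240.]), np.float64(0.185)) (array([300., 240.]), np.float64(0.184))
0 -0.0095 (array([366., 273.]), np.float64(0.19)) (array([193., 273.]), np.float64(0.19)) (array([300., 273.]), np.float64(0.19))
-0.01 0.0095 (array([373., 248.]), np.float64(0.175)) (array([185., 248.]), np.float64(0.175)) (array([301., 248.]), np.float64(0.175))
-0.01 -0.0095 (array([370., 283.]), np.float64(0.18)) (array([188., 283.]), np.float64(0.181)) (array([301., 283.]), np.float64(0.18))
-0.03 0.0095 (array([384., 266.]), np.float64(0.156)) (array([173., 266.]), np.float64(0.156)) (array([304., 266.]), np.float64(0.156))
-0.03 -0.0095 (array([381., 304.]), np.float64(0.161)) (array([177., 304.]), np.float64(0.161)) (array([303., 304.]), np.float64(0.161))
-0.05 0.0095 (array([399., 289.]), np.float64(0.137)) (array([158., 289.]), np.float64(0.137)) (array([307., 289.]), np.float64(0.137))
-0.05 -0.0095 (array([394., 332.]), np.float64(0.142)) (array([163., 332.]), np.float64(0.142)) (array([306., 332.]), np.float64(0.142))
357.8131278551482
0.2 (array([280., 230.]), np.float64(0.224))
0.21 (array([280., 236.]), np.float64(0.214))
0.23 (array([280., 249.]), np.float64(0.195))
0.25 (array([280., 266.]), np.float64(0.176))
0.2745 (array([280., 291.]), np.float64(0.153))
(array([283., 131.]), np.float64(0.2)) (array([283., 136.]), np.float64(0.171))
```

```bash
python3 - <<'E'
import cv2
a=cv2.imread('pics/side5.png')[100:230,250:420]; cv2.imwrite('pics/side5b.png',cv2.resize(a,None,fx=4.5,fy=4.5,interpolation=cv2.INTER_CUBIC))
a=cv2.imread('pics/w4.png')[230:420,80:480]; cv2.imwrite('pics/w4b.png',cv2.resize(a,None,fx=2,fy=2,interpolation=cv2.INTER_CUBIC)*1)
E
```

```text
(no output)
```

View pics/side5b.png

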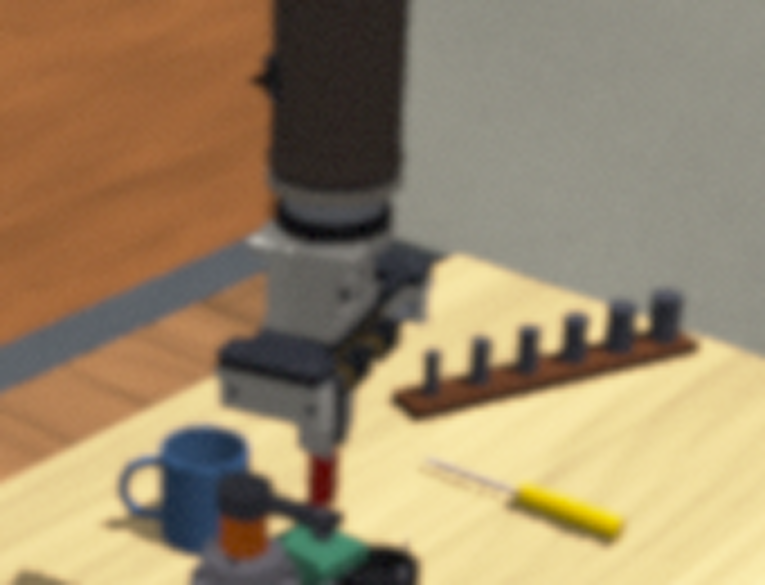

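View pics/w4b.png

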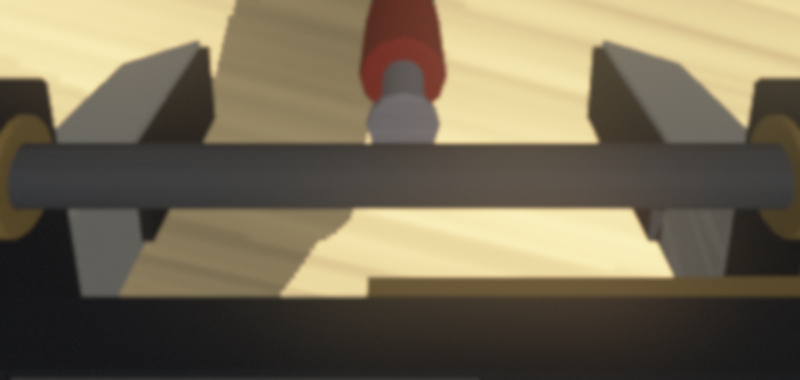

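View pics/top5.png

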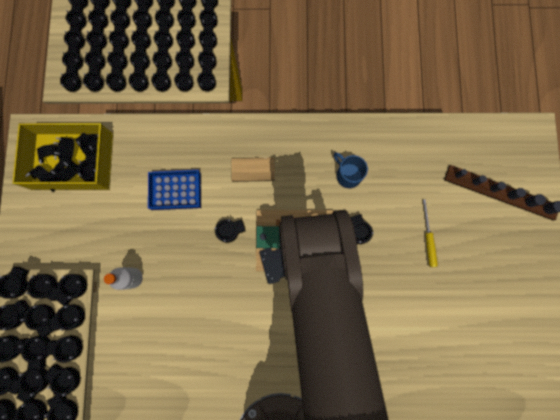

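The fingers are about 29 mm higher than the stated tool geometry. In both the side and wrist views the fingertips sit near z≈0.25, and the 14 mm opening fits the cap rather than the handle. I'll open up and go lower in small steps, watching the force.

```bash
python3 -m creep '[[[0,0,0,0,0,0,0],[0,0,0,0,0,0,0],[0,0,0,0,0,0,0],[0,0,0,0,0,0,0]]]'
python3 -m creep '[[[0,0,-0.3,0,0,0,0],[0,0,-0.7,0,0,0,0],[0,0,-1,0,0,0,0],[0,0,-1,0,0,0,0]]]'
python3 - <<'E'
from h import *
import cv2
s=arm.observe();print(s['position'],s['force'],s['width'])
w=arm.get_image('wrist')[:,:,::-1]; cv2.imwrite('pics/w6.png',w)
a=arm.get_image('side')[160:240,270:370,::-1]; a=cv2.resize(a,None,fx=6,fy=6,interpolation=cv2.INTER_CUBIC);cv2.imwrite('pics/s6.png',a)
E
```

```text
clock: 5.1
position: [0.4978, -0.0568, 0.2386]
ee_rot: [3.112, 0.433, -0.0]
force: [-0.7, 0.1, 0.7]
width: 0.453
clock: 5.5
position: [0.4974, -0.0567, 0.228]
ee_rot: [-3.111, -0.433, 0.002]
force: [0.1, 0.3, 0.2]
width: 0.499
[ 0.49739043 -0.05674029  0.22798337] [0.0660032  0.26730361 0.17902662] 0.49925942149797753
```

View pics/w6.png

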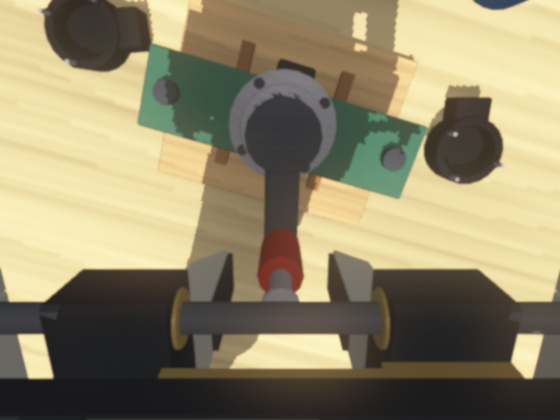

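View pics/s6.png

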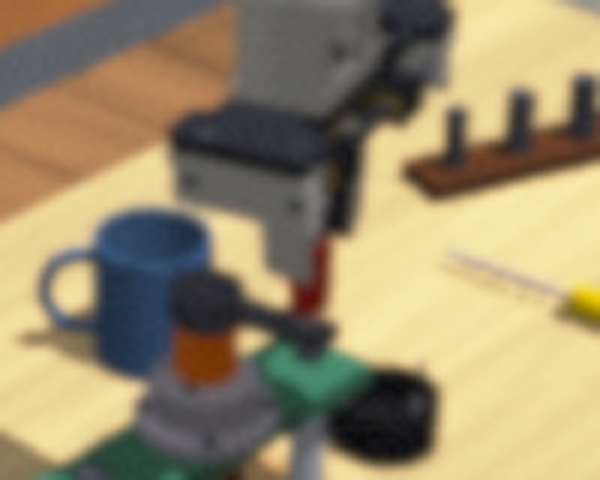

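```bash
python3 - <<'E'
from h import *
c=np.array([.4974,-.0567]);t=np.array([-.27,.96])
for k in (.023,.0325,.042,-.023,-.0325):
  print(k,[((proj('side',[*(c+k*t),z])+.5-[270,160])*6).round(0) for z in (.21,.225,.24,.25)])
E
```

```text
0.023 [array([290., 331.]), array([291., 306.]), array([292., 281.]), array([292., 264.])]
0.0325 [array([282., 340.]), array([283., 315.]), array([284., 289.]), array([284., 272.])]
0.042 [array([274., 349.]), array([275., 324.]), array([276., 298.]), array([276., 281.])]
-0.023 [array([327., 290.]), array([328., 265.]), array([329., 240.]), array([330., 224.])]
-0.0325 [array([334., 281.]), array([335., 257.]), array([336., 232.]), array([337., 216.])]
```

```bash
python3 -m creep '[[[0,0,-0.3,0,0,0,0],[0,0,-0.6,0,0,0,0],[0,0,-0.6,0,0,0,0]]]'
python3 -m creep '[[[0,0,-0.3,0,0,0,0],[0,0,-0.6,0,0,0,0],[0,0,-0.6,0,0,0,0]]]'
python3 -m creep '[[[0,0,0,0,0,0,-1],[0,0,0,0,0,0,-1],[0,0,0,0,0,0,-1],[0,0,0,0,0,0,-1],[0,0,0,0,0,0,-1]]]' 15
python3 -m creep '[[[0,0,0,0,0,0,-1],[0,0,0,0,0,0,-1],[0,0,0,0,0,0,-1]]]' 15
python3 - <<'E'
from h import *
import cv2
s=arm.observe();print(s['position'],s['force'],s['width'])
w=arm.get_image('wrist')[:,:,::-1]; cv2.imwrite('pics/w7.png',w)
a=arm.get_image('side')[160:240,270:370,::-1]; a=cv2.resize(a,None,fx=6,fy=6,interpolation=cv2.INTER_CUBIC);cv2.imwrite('pics/s7.png',a)
E
```

```text
clock: 5.9
position: [0.4975, -0.0567, 0.2221]
ee_rot: [-3.111, -0.433, 0.001]
force: [0.0, 0.3, 0.3]
width: 0.503
clock: 6.2
position: [0.4975, -0.0568, 0.2162]
ee_rot: [-3.111, -0.433, 0.001]
force: [0.1, -0.0, -0.4]
width: 0.499
clock: 6.7
position: [0.4978, -0.0567, 0.2167]
ee_rot: [3.111, 0.433, 0.0]
force: [0.7, -0.1, 0.2]
width: 0.234
clock: 7.0
position: [0.4978, -0.0567, 0.2167]
ee_rot: [3.112, 0.433, 0.0]
force: [-0.3, 0.2, 0.7]
width: 0.23
[ 0.49783153 -0.056736    0.21670096] [-0.25001473  0.20308841  0.68199822] 0.2301232752540939
```

View pics/w7.png

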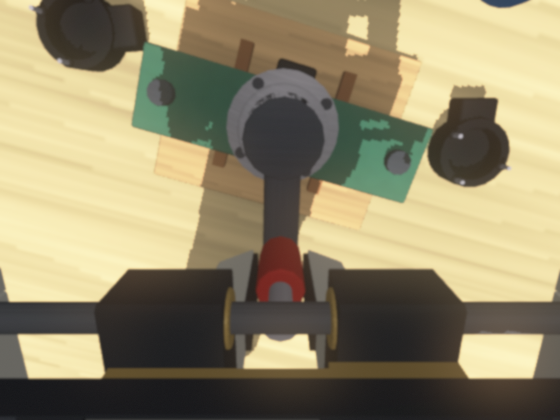

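View pics/s7.png

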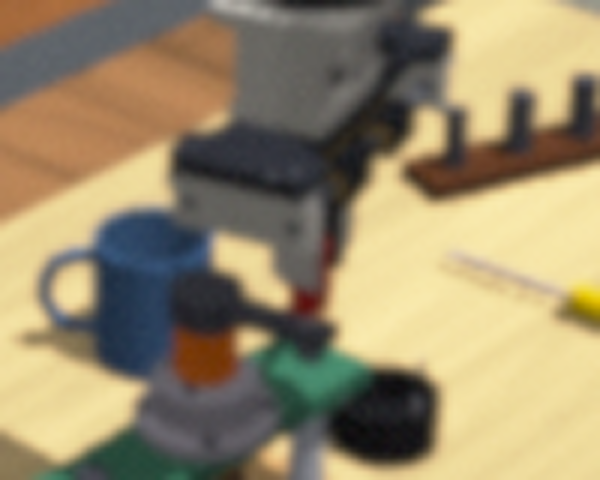

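```bash
cat > tab.py <<'E'
import sys,numpy as np
a0,st,n,k=map(float,sys.argv[1:5]); ph=194.3; r=6.0
P=lambda a:r*np.array([np.cos(np.radians(ph+a)),np.sin(np.radians(ph+a))])
a=a0
for c in range(int(k)):
    print(a,"->",a+n*st,[list((P(a+(i+1)*st)-P(a)).round(2)) for i in range(int(n))]); a+=n*st
E
python3 tab.py 0 3 5 7
```

```text
0.0 -> 15.0 [[np.float64(0.09), np.float64(-0.3)], [np.float64(0.19), np.float64(-0.6)], [np.float64(0.3), np.float64(-0.89)], [np.float64(0.44), np.float64(-1.18)], [np.float64(0.58), np.float64(-1.45)]]
15.0 -> 30.0 [[np.float64(0.16), np.float64(-0.27)], [np.float64(0.34), np.float64(-0.53)], [np.float64(0.52), np.float64(-0.78)], [np.float64(0.72), np.float64(-1.02)], [np.float64(0.94), np.float64(-1.25)]]
30.0 -> 45.0 [[np.float64(0.23), np.float64(-0.22)], [np.float64(0.46), np.float64(-0.43)], [np.float64(0.71), np.float64(-0.62)], [np.float64(0.97), np.float64(-0.8)], [np.float64(1.23), np.float64(-0.97)]]
45.0 -> 60.0 [[np.float64(0.27), np.float64(-0.15)], [np.float64(0.56), np.float64(-0.29)], [np.float64(0.84), np.float64(-0.42)], [np.float64(1.14), np.float64(-0.52)], [np.float64(1.44), np.float64(-0.62)]]
60.0 -> 75.0 [[np.float64(0.3), np.float64(-0.08)], [np.float64(0.61), np.float64(-0.14)], [np.float64(0.92), np.float64(-0.18)], [np.float64(1.24), np.float64(-0.21)], [np.float64(1.55), np.float64(-0.22)]]
75.0 -> 90.0 [[np.float64(0.31), np.float64(0.0)], [np.float64(0.63), np.float64(0.03)], [np.float64(0.94), np.float64(0.06)], [np.float64(1.25), np.float64(0.12)], [np.float64(1.56), np.float64(0.19)]]
90.0 -> 105.0 [[np.float64(0.3), np.float64(0.09)], [np.float64(0.6), np.float64(0.19)], [np.float64(0.89), np.float64(0.3)], [np.float64(1.18), np.float64(0.44)], [np.float64(1.45), np.float64(0.58)]]
```

```bash
python3 -m creep '[[[0.09,-0.3,0,0,0,0,-1],[0.19,-0.6,0,0,0,0,-1],[0.3,-0.89,0,0,0,0,-1],[0.44,-1.18,0,0,0,0,-1],[0.58,-1.45,0,0,0,0,-1]]]' 15
python3 -m creep '[[[0.16,-0.27,0,0,0,0,-1],[0.34,-0.53,0,0,0,0,-1],[0.52,-0.78,0,0,0,0,-1],[0.72,-1.02,0,0,0,0,-1],[0.94,-1.25,0,0,0,0,-1]]]' 15
python3 - <<'E'
from h import *
import cv2
for i in range(3):
  s=arm.observe();print(s['position'],s['force'],s['ft_torque'],s['width'])
  w=arm.get_image('wrist')[:,:,::-1]
cv2.imwrite('pics/w8.png',w)
E
```

```text
clock: 7.6
position: [0.5038, -0.0715, 0.2166]
ee_rot: [-3.112, -0.433, -0.0]
force: [-0.0, 3.7, 0.5]
width: 0.233
clock: 8.1
position: [0.5131, -0.0839, 0.2166]
ee_rot: [-3.112, -0.433, 0.0]
force: [-0.8, 2.9, 0.7]
width: 0.231
[ 0.51310177 -0.08385495  0.21661668] [-0.787626    2.87832867  0.68468692] [0.68271011 0.10093936 0.01689958] 0.23141227447522622
[ 0.51355469 -0.08433187  0.21664036] [-0.27031959  1.4610684   1.29100469] [ 0.40973867 -0.21375273 -0.01658635] 0.2298948158824176
[ 0.51352357 -0.08429073  0.21667985] [1.00666426 1.35585741 0.82448657] [ 0.1488212  -0.33346726 -0.05138283] 0.2333992542439523
```

View pics/w8.png

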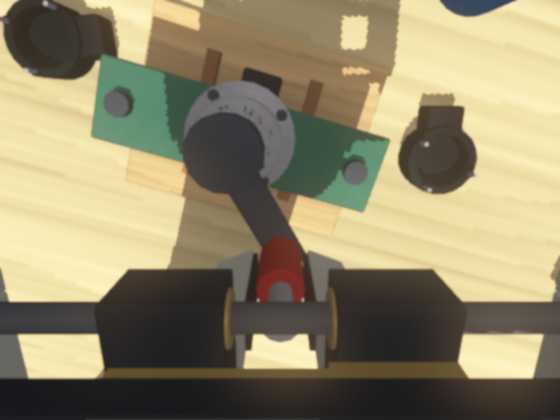

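```bash
cat > rd.py <<'E'
from cell import arm
import numpy as np
F=[];Z=[]
for i in range(3):
    arm.get_image('wrist') if i else None
    s=arm.observe();F.append(s['force']);Z.append(s['position'])
F=np.array(F);print('CHK fz',F[:,2].round(2),'mean',F.mean(0).round(2),'pos',Z[-1].round(4),'t',round(s['clock'],2))
import sys; sys.exit(1 if F[:,2].mean()<0 else 0)
E
python3 -m creep '[[[0.23,-0.22,0,0,0,0,-1],[0.46,-0.43,0,0,0,0,-1],[0.71,-0.62,0,0,0,0,-1],[0.97,-0.8,0,0,0,0,-1],[1.23,-0.97,0,0,0,0,-1]]]' 15 | grep -v rot
python3 -m creep '[[[0.27,-0.15,0,0,0,0,-1],[0.56,-0.29,0,0,0,0,-1],[0.84,-0.42,0,0,0,0,-1],[1.14,-0.52,0,0,0,0,-1],[1.44,-0.62,0,0,0,0,-1]]]' 15| grep -v rot
python3 rd.py && python3 -m creep '[[[0.3,-0.08,0,0,0,0,-1],[0.61,-0.14,0,0,0,0,-1],[0.92,-0.18,0,0,0,0,-1],[1.24,-0.21,0,0,0,0,-1],[1.55,-0.22,0,0,0,0,-1]]]' 15| grep -v rot
python3 rd.py
python3 tab.py 75 3 3 5 | sed 's/np.float64//g'
```

```text
clock: 8.75
position: [0.5254, -0.0935, 0.2166]
force: [-0.7, 2.8, 1.2]
width: 0.236
clock: 9.25
position: [0.5398, -0.0997, 0.2166]
force: [-1.5, 3.5, 1.0]
width: 0.237
CHK fz [ 0.97  0.13 -1.4 ] mean [ 0.16  2.45 -0.1 ] pos [ 0.5404 -0.0998  0.2167] t 9.35
CHK fz [-1.4  -0.37 -1.08] mean [ 1.7   2.41 -0.95] pos [ 0.5403 -0.0998  0.2167] t 9.45
75.0 -> 84.0 [[(0.31), (0.0)], [(0.63), (0.03)], [(0.94), (0.06)]]
84.0 -> 93.0 [[(0.31), (0.05)], [(0.62), (0.12)], [(0.92), (0.21)]]
93.0 -> 102.0 [[(0.3), (0.1)], [(0.59), (0.22)], [(0.87), (0.35)]]
102.0 -> 111.0 [[(0.28), (0.15)], [(0.55), (0.31)], [(0.81), (0.48)]]
111.0 -> 120.0 [[(0.25), (0.19)], [(0.49), (0.39)], [(0.72), (0.6)]]
```

```bash
python3 - <<'E'
from h import *
import cv2
for i in range(6):
  w=arm.get_image('wrist')[:,:,::-1]; s=arm.observe(); print(s['force'].round(2),s['position'].round(4))
cv2.imwrite('pics/w9.png',w)
a=arm.get_image('side')[160:240,270:370,::-1]; a=cv2.resize(a,None,fx=6,fy=6,interpolation=cv2.INTER_CUBIC);cv2.imwrite('pics/s9.png',a)
E
```

```text
[ 2.06  2.03 -0.24] [ 0.5402 -0.0997  0.2167]
[ 2.    2.07 -1.33] [ 0.5401 -0.0997  0.2167]
[ 1.31  2.27 -0.56] [ 0.54   -0.0997  0.2168]
[ 1.85  0.89 -1.53] [ 0.5399 -0.0997  0.2168]
[ 1.67  1.13 -0.99] [ 0.5398 -0.0997  0.2167]
[ 2.54  2.78 -0.53] [ 0.5398 -0.0997  0.2167]
```

View pics/w9.png

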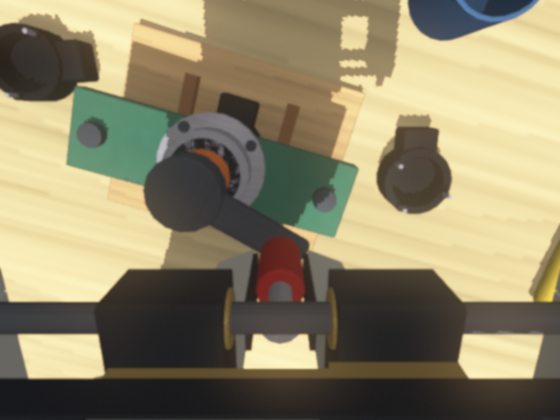

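View pics/s9.png

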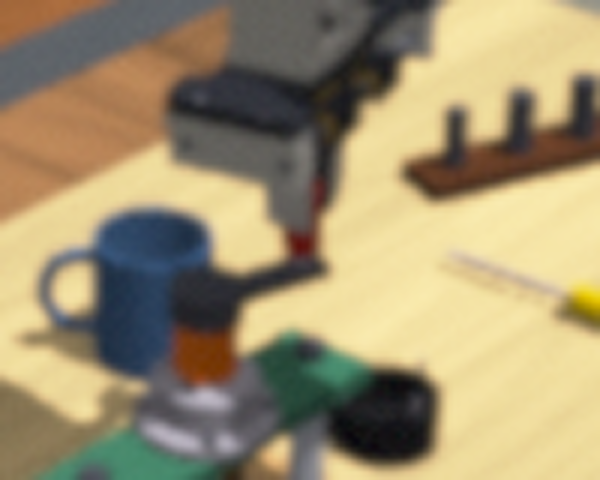

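```bash
cat > og.py <<'E'
import cv2,numpy as np
def orange(rgb):
    # orange column profile in the side view: mean visible orange length (px) around the screw axis
    c=rgb[196:232,296:314].astype(float); 
    m=np.clip((c[:,:,0]-c[:,:,2]-40)/80,0,1)*(c[:,:,0]-c[:,:,1]>45)
    rows=m[:,5:13].sum(1)/8
    w=m.sum(); y=np.arange(196,232)
    return round(w,1), round((rows).sum(),2), round((rows*y).sum()/max(rows.sum(),.1),2)
E
cat > rs.py <<'E'
from cell import arm
from og import orange
import cv2,sys
s=arm.observe(); im=arm.get_image('side'); s2=arm.observe()
n='pics/o_%05d.png'%round(s2['clock']*100); cv2.imwrite(n,im[:,:,::-1])
o=orange(im); print('SIDE orange',o,'fz',s['force'][2].round(2),s2['force'][2].round(2),'pos',s2['position'].round(4))
sys.exit(1 if o[1]<float(sys.argv[1]) else 0)
E
python3 - <<'E'
import cv2
from og import orange
for n in ('side0','side5'): print(n,orange(cv2.imread(f'pics/{n}.png')[:,:,::-1]))
a=cv2.imread('pics/side0.png')[196:232,290:320];cv2.imwrite('pics/ogz.png',cv2.resize(a,None,fx=14,fy=14,interpolation=cv2.INTER_CUBIC))
E
python3 rs.py 0
```

```text
side0 (np.float64(53.7), np.float64(6.09), np.float64(219.62))
side5 (np.float64(50.4), np.float64(5.63), np.float64(219.31))
SIDE orange (np.float64(50.5), np.float64(5.63), np.float64(219.21)) fz -0.26 -0.28 pos [ 0.5398 -0.0996  0.2167]
```

View pics/ogz.png

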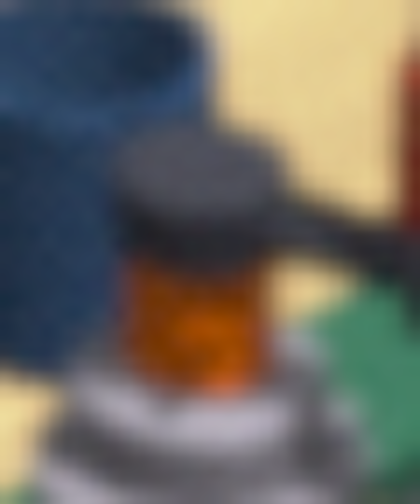

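```bash
python3 -m creep '[[[0.3,-0.08,0,0,0,0,-1],[0.61,-0.14,0,0,0,0,-1],[0.92,-0.18,0,0,0,0,-1],[1.24,-0.21,0,0,0,0,-1],[1.55,-0.22,0,0,0,0,-1]]]' 15| grep -v rot
python3 -m creep '[[[0.31,0,0,0,0,0,-1],[0.63,0.03,0,0,0,0,-1],[0.94,0.06,0,0,0,0,-1]]]' 15|grep force
python3 rs.py 4.9 && python3 -m creep '[[[0.31,0.05,0,0,0,0,-1],[0.62,0.12,0,0,0,0,-1],[0.92,0.21,0,0,0,0,-1]]]' 15|grep force
python3 rs.py 4.9 && python3 -m creep '[[[0.3,0.1,0,0,0,0,-1],[0.59,0.22,0,0,0,0,-1],[0.87,0.35,0,0,0,0,-1]]]' 15|grep force
python3 rs.py 4.9
python3 tab.py 102 3 3 11 | sed 's/np.float64//g'
```

```text
clock: 10.35
position: [0.5552, -0.1018, 0.2164]
force: [-2.9, 2.2, 0.8]
width: 0.234
force: [-3.0, 3.6, 0.8]
SIDE orange (np.float64(60.4), np.float64(6.57), np.float64(219.27)) fz 0.77 1.2 pos [ 0.5653 -0.1011  0.2166]
force: [-2.6, 2.0, 0.6]
SIDE orange (np.float64(62.6), np.float64(6.59), np.float64(219.25)) fz 0.63 0.3 pos [ 0.5745 -0.0989  0.2166]
force: [-4.1, 1.1, 1.3]
SIDE orange (np.float64(61.1), np.float64(6.63), np.float64(218.81)) fz 1.27 0.32 pos [ 0.5831 -0.0953  0.2166]
102.0 -> 111.0 [[(0.28), (0.15)], [(0.55), (0.31)], [(0.81), (0.48)]]
111.0 -> 120.0 [[(0.25), (0.19)], [(0.49), (0.39)], [(0.72), (0.6)]]
120.0 -> 129.0 [[(0.22), (0.23)], [(0.43), (0.46)], [(0.62), (0.71)]]
129.0 -> 138.0 [[(0.18), (0.26)], [(0.35), (0.52)], [(0.5), (0.8)]]
138.0 -> 147.0 [[(0.14), (0.28)], [(0.26), (0.57)], [(0.37), (0.87)]]
147.0 -> 156.0 [[(0.09), (0.3)], [(0.17), (0.6)], [(0.23), (0.91)]]
156.0 -> 165.0 [[(0.04), (0.31)], [(0.07), (0.62)], [(0.09), (0.94)]]
165.0 -> 174.0 [[(-0.0), (0.31)], [(-0.03), (0.63)], [(-0.06), (0.94)]]
174.0 -> 183.0 [[(-0.05), (0.31)], [(-0.12), (0.62)], [(-0.21), (0.92)]]
183.0 -> 192.0 [[(-0.1), (0.3)], [(-0.22), (0.59)], [(-0.35), (0.87)]]
192.0 -> 201.0 [[(-0.15), (0.28)], [(-0.31), (0.55)], [(-0.48), (0.81)]]
```

```bash
sed -i "s/^sys.exit.*/sys.exit(1 if o[1]<float(sys.argv[1]) or s['force'][2]<-0.3 else 0)/" rs.py
python3 -m creep '[[[0.28,0.15,0,0,0,0,-1],[0.55,0.31,0,0,0,0,-1],[0.81,0.48,0,0,0,0,-1]]]' 15|grep force
python3 rs.py 5.6 && python3 -m creep '[[[0.25,0.19,0,0,0,0,-1],[0.49,0.39,0,0,0,0,-1],[0.72,0.6,0,0,0,0,-1]]]' 15|grep force && python3 rs.py 5.6 && python3 -m creep '[[[0.22,0.23,0,0,0,0,-1],[0.43,0.46,0,0,0,0,-1],[0.62,0.71,0,0,0,0,-1]]]' 15|grep force && python3 rs.py 5.6 && python3 -m creep '[[[0.18,0.26,0,0,0,0,-1],[0.35,0.52,0,0,0,0,-1],[0.5,0.8,0,0,0,0,-1]]]' 15|grep force && python3 rs.py 5.6
```

```text
force: [-4.0, 1.4, 1.2]
SIDE orange (np.float64(61.4), np.float64(6.77), np.float64(218.3)) fz 1.19 0.21 pos [ 0.5912 -0.0904  0.2166]
force: [-3.8, 0.5, 0.8]
SIDE orange (np.float64(61.2), np.float64(6.82), np.float64(218.22)) fz 0.85 0.11 pos [ 0.5983 -0.0844  0.2166]
force: [-4.3, 0.1, 0.7]
SIDE orange (np.float64(60.6), np.float64(6.52), np.float64(218.61)) fz 0.66 0.27 pos [ 0.6045 -0.0771  0.2167]
force: [-3.0, -1.1, 1.0]
SIDE orange (np.float64(62.8), np.float64(6.49), np.float64(219.14)) fz 1.04 -0.36 pos [ 0.6095 -0.069   0.2167]
```

```bash

python3 -m creep '[[[0.14,0.28,0,0,0,0,-1],[0.26,0.57,0,0,0,0,-1],[0.37,0.87,0,0,0,0,-1]]]' 15|grep force && python3 rs.py 5.6 && python3 -m creep '[[[0.09,0.3,0,0,0,0,-1],[0.17,0.6,0,0,0,0,-1],[0.23,0.91,0,0,0,0,-1]]]' 15|grep force && python3 rs.py 5.6 && python3 -m creep '[[[0.04,0.31,0,0,0,0,-1],[0.07,0.62,0,0,0,0,-1],[0.09,0.94,0,0,0,0,-1]]]' 15|grep force && python3 rs.py 5.6
python3 - <<'E'
from cell import arm
import cv2
cv2.imwrite('pics/w10.png',arm.get_image('wrist')[:,:,::-1]);print(arm.observe()['joints'].round(2),arm.observe()['clock'])
E
```

```text
force: [-2.9, -1.4, 1.0]
SIDE orange (np.float64(63.0), np.float64(6.89), np.float64(219.1)) fz 0.96 -0.02 pos [ 0.6131 -0.0602  0.2167]
force: [-2.8, -2.6, 1.0]
SIDE orange (np.float64(63.0), np.float64(6.88), np.float64(219.1)) fz 1.02 0.5 pos [ 0.6153 -0.051   0.2167]
force: [-1.9, -3.5, 0.8]
SIDE orange (np.float64(63.7), np.float64(6.94), np.float64(219.13)) fz 0.84 1.04 pos [ 0.616  -0.0416  0.2167]
[ 0.25  0.45 -0.39  1.56  0.18  1.16 -1.47] 13.9
```

View pics/w10.png

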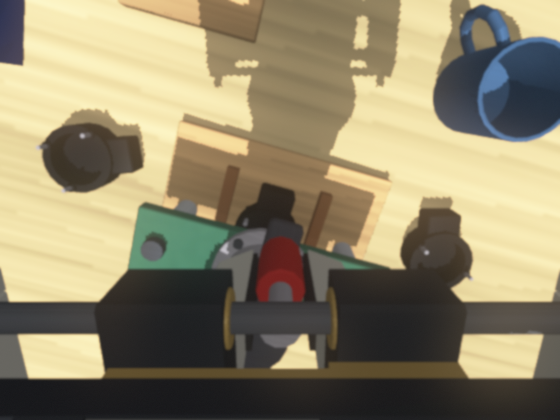

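```bash

python3 -m creep '[[[0,0.31,0,0,0,0,-1],[-0.03,0.63,0,0,0,0,-1],[-0.06,0.94,0,0,0,0,-1]]]' 15|grep force && python3 rs.py 5.9 && python3 -m creep '[[[-0.05,0.31,0,0,0,0,-1],[-0.12,0.62,0,0,0,0,-1],[-0.21,0.92,0,0,0,0,-1]]]' 15|grep force && python3 rs.py 5.9 && python3 -m creep '[[[-0.1,0.3,0,0,0,0,-1],[-0.22,0.59,0,0,0,0,-1],[-0.35,0.87,0,0,0,0,-1]]]' 15|grep force && python3 rs.py 5.9 && python3 -m creep '[[[-0.15,0.28,0,0,0,0,-1],[-0.31,0.55,0,0,0,0,-1],[-0.48,0.81,0,0,0,0,-1]]]' 15|grep force && python3 rs.py 5.9 
python3 tab.py 201 3 3 11 | sed 's/np.float64//g'
```

```text
force: [-0.8, -2.9, 1.4]
SIDE orange (np.float64(66.5), np.float64(7.4), np.float64(219.12)) fz 1.42 0.32 pos [ 0.6152 -0.0322  0.2167]
force: [-0.4, -1.8, 0.7]
SIDE orange (np.float64(65.8), np.float64(7.28), np.float64(219.13)) fz 0.65 1.08 pos [ 0.613  -0.0229  0.2167]
force: [0.3, -1.9, 1.5]
SIDE orange (np.float64(67.5), np.float64(7.4), np.float64(219.12)) fz 1.46 0.65 pos [ 0.6094 -0.0143  0.2167]
force: [0.6, -2.7, 1.0]
SIDE orange (np.float64(65.8), np.float64(7.37), np.float64(219.06)) fz 1.01 -0.17 pos [ 0.6044 -0.0063  0.2167]
201.0 -> 210.0 [[(-0.19), (0.25)], [(-0.39), (0.49)], [(-0.6), (0.72)]]
210.0 -> 219.0 [[(-0.23), (0.22)], [(-0.46), (0.43)], [(-0.71), (0.62)]]
219.0 -> 228.0 [[(-0.26), (0.18)], [(-0.52), (0.35)], [(-0.8), (0.5)]]
228.0 -> 237.0 [[(-0.28), (0.14)], [(-0.57), (0.26)], [(-0.87), (0.37)]]
237.0 -> 246.0 [[(-0.3), (0.09)], [(-0.6), (0.17)], [(-0.91), (0.23)]]
246.0 -> 255.0 [[(-0.31), (0.04)], [(-0.62), (0.07)], [(-0.94), (0.09)]]
255.0 -> 264.0 [[(-0.31), (-0.0)], [(-0.63), (-0.03)], [(-0.94), (-0.06)]]
264.0 -> 273.0 [[(-0.31), (-0.05)], [(-0.62), (-0.12)], [(-0.92), (-0.21)]]
273.0 -> 282.0 [[(-0.3), (-0.1)], [(-0.59), (-0.22)], [(-0.87), (-0.35)]]
282.0 -> 291.0 [[(-0.28), (-0.15)], [(-0.55), (-0.31)], [(-0.81), (-0.48)]]
291.0 -> 300.0 [[(-0.25), (-0.19)], [(-0.49), (-0.39)], [(-0.72), (-0.6)]]
```

```bash

python3 -m creep '[[[-0.19,0.25,0,0,0,0,-1],[-0.39,0.49,0,0,0,0,-1],[-0.6,0.72,0,0,0,0,-1]]]' 15|grep force && python3 rs.py 6.2 && python3 -m creep '[[[-0.23,0.22,0,0,0,0,-1],[-0.46,0.43,0,0,0,0,-1],[-0.71,0.62,0,0,0,0,-1]]]' 15|grep force && python3 rs.py 6.2 && python3 -m creep '[[[-0.26,0.18,0,0,0,0,-1],[-0.52,0.35,0,0,0,0,-1],[-0.8,0.5,0,0,0,0,-1]]]' 15|grep force && python3 rs.py 6.2
```

```text
force: [1.5, -1.6, 0.9]
SIDE orange (np.float64(66.2), np.float64(7.42), np.float64(219.05)) fz 0.86 0.41 pos [0.5983 0.0008 0.2167]
force: [1.8, -2.3, 0.7]
SIDE orange (np.float64(65.2), np.float64(7.4), np.float64(219.02)) fz 0.67 0.24 pos [0.5911 0.0069 0.2167]
force: [1.3, -1.6, 1.1]
SIDE orange (np.float64(65.4), np.float64(7.36), np.float64(219.01)) fz 1.11 0.57 pos [0.5831 0.0118 0.2167]
```

```bash
python3 -m creep '[[[-0.28,0.14,0,0,0,0,-1],[-0.57,0.26,0,0,0,0,-1]]]' 15|grep force && python3 rs.py 6.2 ; python3 - <<'E'
import cv2,glob
n=sorted(glob.glob('pics/o_*'))[-1]
a=cv2.imread(n)[160:240,270:370]; cv2.imwrite('pics/s11.png',cv2.resize(a,None,fx=6,fy=6,interpolation=cv2.INTER_CUBIC))
E
```

```text
force: [1.4, -1.4, 0.7]
SIDE orange (np.float64(66.6), np.float64(7.4), np.float64(219.03)) fz 0.74 0.71 pos [0.5774 0.0143 0.2167]
```

View pics/s11.png

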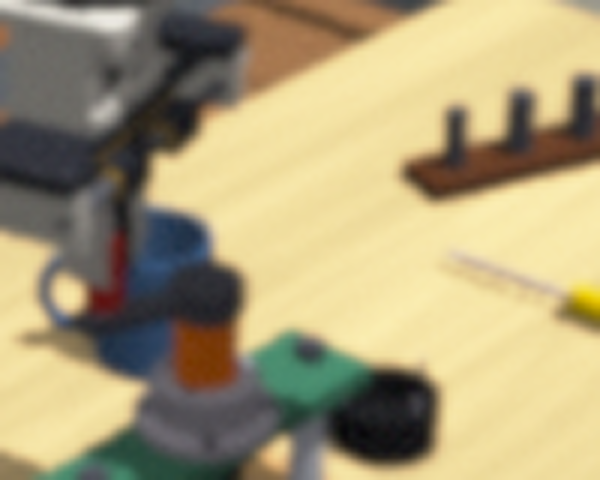

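```bash
python3 tab.py 234 3 2 12 | sed 's/np.float64//g'
```

```text
234.0 -> 240.0 [[(-0.29), (0.11)], [(-0.59), (0.2)]]
240.0 -> 246.0 [[(-0.3), (0.08)], [(-0.61), (0.14)]]
246.0 -> 252.0 [[(-0.31), (0.04)], [(-0.62), (0.07)]]
252.0 -> 258.0 [[(-0.31), (0.01)], [(-0.63), (0.01)]]
258.0 -> 264.0 [[(-0.31), (-0.02)], [(-0.63), (-0.06)]]
264.0 -> 270.0 [[(-0.31), (-0.05)], [(-0.62), (-0.12)]]
270.0 -> 276.0 [[(-0.3), (-0.09)], [(-0.6), (-0.19)]]
276.0 -> 282.0 [[(-0.29), (-0.12)], [(-0.58), (-0.25)]]
282.0 -> 288.0 [[(-0.28), (-0.15)], [(-0.55), (-0.31)]]
288.0 -> 294.0 [[(-0.26), (-0.17)], [(-0.51), (-0.36)]]
294.0 -> 300.0 [[(-0.24), (-0.2)], [(-0.47), (-0.41)]]
300.0 -> 306.0 [[(-0.22), (-0.23)], [(-0.43), (-0.46)]]
```

```bash

python3 -m creep '[[[-0.29,0.11,0,0,0,0,-1],[-0.59,0.2,0,0,0,0,-1]]]' 15|grep force && python3 rs.py 6.3 && python3 -m creep '[[[-0.3,0.08,0,0,0,0,-1],[-0.61,0.14,0,0,0,0,-1]]]' 15|grep force && python3 rs.py 6.3 && python3 -m creep '[[[-0.31,0.04,0,0,0,0,-1],[-0.62,0.07,0,0,0,0,-1]]]' 15|grep force && python3 rs.py 6.3 && python3 -m creep '[[[-0.31,0.01,0,0,0,0,-1],[-0.63,0.01,0,0,0,0,-1]]]' 15|grep force && python3 rs.py 6.3
```

```text
force: [1.7, -0.5, 0.5]
SIDE orange (np.float64(68.9), np.float64(7.51), np.float64(218.99)) fz 0.48 0.31 pos [0.5715 0.0162 0.2167]
force: [1.6, -0.5, 2.1]
SIDE orange (np.float64(65.9), np.float64(7.36), np.float64(218.94)) fz 2.06 1.41 pos [0.5654 0.0175 0.2167]
force: [1.8, -0.5, 0.8]
SIDE orange (np.float64(66.6), np.float64(7.24), np.float64(218.99)) fz 0.82 0.31 pos [0.5591 0.0182 0.2166]
force: [1.8, -0.2, 1.0]
SIDE orange (np.float64(66.1), np.float64(7.27), np.float64(218.9)) fz 1.03 0.57 pos [0.5529 0.0182 0.2167]
```

```bash

python3 -m creep '[[[-0.31,-0.02,0,0,0,0,-1],[-0.63,-0.06,0,0,0,0,-1]]]' 15|grep force && python3 rs.py 6.3 && python3 -m creep '[[[-0.31,-0.05,0,0,0,0,-1],[-0.62,-0.12,0,0,0,0,-1]]]' 15|grep force && python3 rs.py 6.3 && python3 -m creep '[[[-0.3,-0.09,0,0,0,0,-1],[-0.6,-0.19,0,0,0,0,-1]]]' 15|grep force && python3 rs.py 6.3
python3 - <<'E'
import cv2,glob
n=sorted(glob.glob('pics/o_*'))[-1]
a=cv2.imread(n)[160:240,270:370]; cv2.imwrite('pics/s12.png',cv2.resize(a,None,fx=6,fy=6,interpolation=cv2.INTER_CUBIC))
E
```

```text
force: [2.1, 0.2, 1.4]
SIDE orange (np.float64(66.3), np.float64(7.16), np.float64(218.9)) fz 1.39 1.0 pos [0.5466 0.0175 0.2167]
force: [2.3, -0.3, 0.3]
SIDE orange (np.float64(63.3), np.float64(6.82), np.float64(219.04)) fz 0.34 0.98 pos [0.5403 0.0162 0.2166]
force: [1.0, 0.2, 0.3]
SIDE orange (np.float64(59.3), np.float64(6.26), np.float64(219.24)) fz 0.28 -0.19 pos [0.5341 0.0141 0.2165]
```

View pics/s12.png

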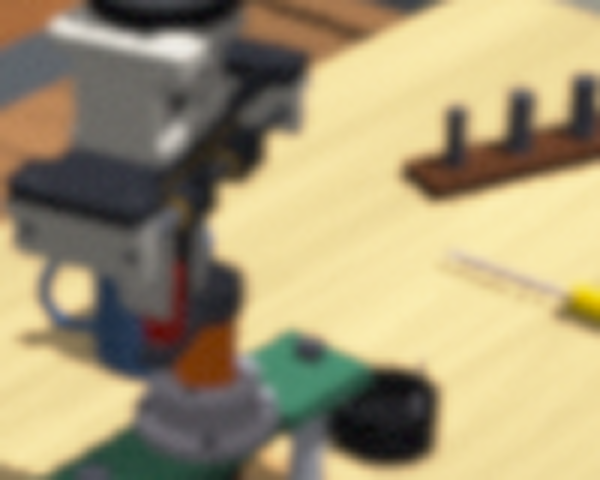

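```bash
cat > og.py <<'E'
import cv2,numpy as np
def orange(rgb):
    c=rgb[196:232,296:314].astype(float); 
    m=np.clip((c[:,:,0]-c[:,:,2]-40)/80,0,1)*(c[:,:,0]-c[:,:,1]>45)
    rows=m[:,9:13].sum(1)/4
    y=np.arange(196,232)
    return round(m.sum(),1), round(rows.sum(),2), round((rows*y).sum()/max(rows.sum(),.1),2)
E
python3 - <<'E'
import cv2,glob
from og import orange
for n in ['pics/side0.png']+sorted(glob.glob('pics/o_*'))[-12:]: print(n,orange(cv2.imread(n)[:,:,::-1]))
E
python3 -m creep '[[[-0.29,-0.12,0,0,0,0,-1]]]' 15|grep force && python3 rs.py 5.5 && python3 -m creep '[[[-0.29,-0.13,0,0,0,0,-1]]]' 15|grep force && python3 rs.py 5.5
```

```text
pics/side0.png (np.float64(53.7), np.float64(6.15), np.float64(219.7))
pics/o_01530.png (np.float64(65.8), np.float64(6.89), np.float64(218.9))
pics/o_01565.png (np.float64(66.2), np.float64(6.93), np.float64(218.9))
pics/o_01600.png (np.float64(65.2), np.float64(6.88), np.float64(218.88))
pics/o_01635.png (np.float64(65.4), np.float64(6.79), np.float64(218.88))
pics/o_01660.png (np.float64(66.6), np.float64(6.73), np.float64(218.91))
pics/o_01685.png (np.float64(68.9), np.float64(6.93), np.float64(218.93))
pics/o_01710.png (np.float64(65.9), np.float64(6.56), np.float64(218.8))
pics/o_01735.png (np.float64(66.6), np.float64(6.55), np.float64(218.83))
pics/o_01760.png (np.float64(66.1), np.float64(6.73), np.float64(218.73))
pics/o_01785.png (np.float64(66.3), np.float64(6.68), np.float64(218.73))
pics/o_01810.png (np.float64(63.3), np.float64(6.62), np.float64(218.71))
pics/o_01835.png (np.float64(59.3), np.float64(6.58), np.float64(218.77))
force: [0.4, 0.9, -1.2]
SIDE orange (np.float64(52.0), np.float64(6.51), np.float64(218.81)) fz -1.22 -0.25 pos [0.5312 0.0128 0.2163]
```

```bash
python3 rs.py 0; python3 rs.py 0; python3 - <<'E'
import cv2,glob
n=sorted(glob.glob('pics/o_*'))[-1]
a=cv2.imread(n)[160:240,270:370]; cv2.imwrite('pics/s13.png',cv2.resize(a,None,fx=6,fy=6,interpolation=cv2.INTER_CUBIC))
from cell import arm
cv2.imwrite('pics/w13.png',arm.get_image('wrist')[:,:,::-1])
E
```

```text
SIDE orange (np.float64(51.6), np.float64(6.46), np.float64(218.82)) fz -0.25 -0.76 pos [0.5312 0.0129 0.2163]
SIDE orange (np.float64(52.9), np.float64(6.57), np.float64(218.73)) fz -0.76 0.25 pos [0.5312 0.0129 0.2163]
```

View pics/s13.png

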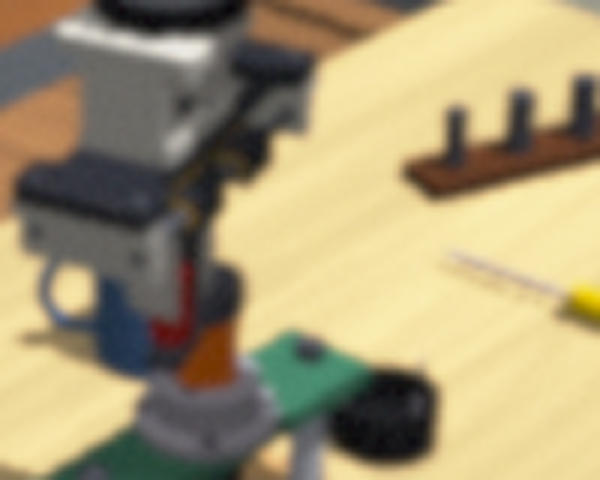

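View pics/w13.png

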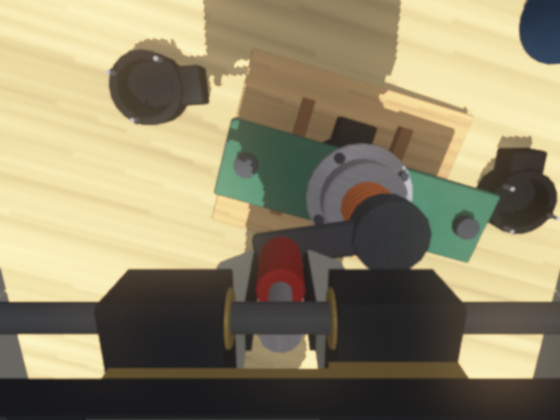

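```bash
sed -i "s/ or s\['force'\]\[2\]<-0.3//" rs.py
python3 tab.py 279 3 2 9 | sed 's/np.float64//g'
python3 -m creep '[[[-0.29,-0.13,0,0,0,0,-1],[-0.57,-0.28,0,0,0,0,-1]]]' 15|grep force && python3 rs.py 5.8
```

```text
279.0 -> 285.0 [[(-0.29), (-0.13)], [(-0.56), (-0.28)]]
285.0 -> 291.0 [[(-0.27), (-0.16)], [(-0.53), (-0.34)]]
291.0 -> 297.0 [[(-0.25), (-0.19)], [(-0.49), (-0.39)]]
297.0 -> 303.0 [[(-0.23), (-0.21)], [(-0.45), (-0.44)]]
303.0 -> 309.0 [[(-0.21), (-0.24)], [(-0.4), (-0.48)]]
309.0 -> 315.0 [[(-0.18), (-0.26)], [(-0.35), (-0.52)]]
315.0 -> 321.0 [[(-0.15), (-0.27)], [(-0.29), (-0.56)]]
321.0 -> 327.0 [[(-0.12), (-0.29)], [(-0.23), (-0.58)]]
327.0 -> 333.0 [[(-0.09), (-0.3)], [(-0.17), (-0.6)]]
force: [0.5, 0.8, -1.2]
SIDE orange (np.float64(40.0), np.float64(6.22), np.float64(219.15)) fz -1.19 -1.51 pos [0.5257 0.0101 0.2165]
```

```bash
python3 - <<'E'
import cv2,glob
from cell import arm
import numpy as np
w=arm.get_image('wrist')[:,:,::-1];cv2.imwrite('pics/w14.png',w)
s=arm.observe();print(s['force'],s['position'],s['clock'])
ims=[cv2.imread(f'pics/{n}.png')[210:380,200:460] for n in ('w7','w10','w13','w14')]
g=np.vstack([np.hstack(ims[:2]),np.hstack(ims[2:])]);cv2.imwrite('pics/cmp.png',cv2.resize(g,None,fx=1.5,fy=1.5))
o=sorted(glob.glob('pics/o_*'))
ims=[cv2.resize(cv2.imread(n)[185:235,285:330],None,fx=6,fy=6,interpolation=cv2.INTER_CUBIC) for n in (o[-5],o[-1])]
cv2.imwrite('pics/cmp2.png',np.hstack(ims));print(o[-5],o[-1])
E
```

```text
[-1.01668118  0.02697764 -1.26508913] [0.52586806 0.01012702 0.21647879] 18.95
pics/o_01835.png pics/o_01890.png
```

View pics/cmp.png

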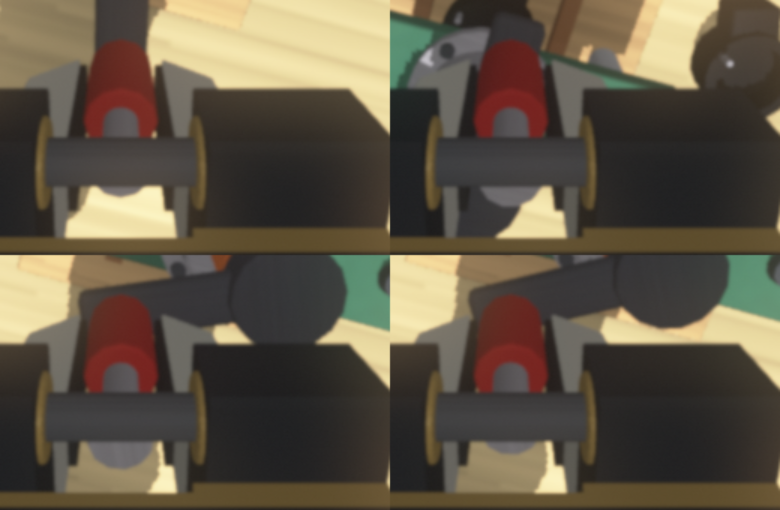

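View pics/cmp2.png

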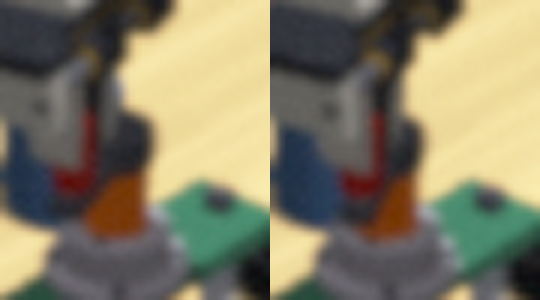

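The drop came between 279° and 285° of my count. The drag flipped to −1.3 N, and the cap fell back between the fingers (bottom edge 468 to 453 in the comparison picture). I've stopped there and will now turn forward 360°.

```bash
python3 tab.py 285 -4 5 18 | sed 's/np.float64//g;s/(//g;s/)//g'
```

```text
285.0 -> 265.0 [[0.37, 0.19], [0.76, 0.36], [1.15, 0.5], [1.56, 0.61], [1.97, 0.69]]
265.0 -> 245.0 [[0.42, 0.05], [0.83, 0.08], [1.25, 0.07], [1.67, 0.04], [2.08, -0.03]]
245.0 -> 225.0 [[0.41, -0.09], [0.81, -0.21], [1.2, -0.36], [1.58, -0.54], [1.95, -0.74]]
225.0 -> 205.0 [[0.35, -0.23], [0.69, -0.48], [1.01, -0.75], [1.3, -1.04], [1.58, -1.36]]
205.0 -> 185.0 [[0.25, -0.33], [0.48, -0.68], [0.69, -1.05], [0.87, -1.43], [1.02, -1.82]]
185.0 -> 165.0 [[0.12, -0.4], [0.22, -0.81], [0.29, -1.22], [0.33, -1.64], [0.34, -2.06]]
165.0 -> 145.0 [[-0.02, -0.42], [-0.07, -0.83], [-0.15, -1.25], [-0.25, -1.65], [-0.39, -2.05]]
145.0 -> 125.0 [[-0.16, -0.39], [-0.35, -0.76], [-0.56, -1.12], [-0.8, -1.46], [-1.06, -1.79]]
125.0 -> 105.0 [[-0.28, -0.31], [-0.59, -0.59], [-0.91, -0.86], [-1.25, -1.1], [-1.61, -1.32]]
105.0 -> 85.0 [[-0.37, -0.19], [-0.76, -0.36], [-1.15, -0.5], [-1.56, -0.61], [-1.97, -0.69]]
85.0 -> 65.0 [[-0.42, -0.05], [-0.83, -0.08], [-1.25, -0.07], [-1.67, -0.04], [-2.08, 0.03]]
65.0 -> 45.0 [[-0.41, 0.09], [-0.81, 0.21], [-1.2, 0.36], [-1.58, 0.54], [-1.95, 0.74]]
45.0 -> 25.0 [[-0.35, 0.23], [-0.69, 0.48], [-1.01, 0.75], [-1.3, 1.04], [-1.58, 1.36]]
25.0 -> 5.0 [[-0.25, 0.33], [-0.48, 0.68], [-0.69, 1.05], [-0.87, 1.43], [-1.02, 1.82]]
5.0 -> -15.0 [[-0.12, 0.4], [-0.22, 0.81], [-0.29, 1.22], [-0.33, 1.64], [-0.34, 2.06]]
-15.0 -> -35.0 [[0.02, 0.42], [0.07, 0.83], [0.15, 1.25], [0.25, 1.65], [0.39, 2.05]]
-35.0 -> -55.0 [[0.16, 0.39], [0.35, 0.76], [0.56, 1.12], [0.8, 1.46], [1.06, 1.79]]
-55.0 -> -75.0 [[0.28, 0.31], [0.59, 0.59], [0.91, 0.86], [1.25, 1.1], [1.61, 1.32]]
```

```bash

python3 -m creep '[[[0.37,0.19,0,0,0,0,-1],[0.76,0.36,0,0,0,0,-1],[1.15,0.5,0,0,0,0,-1],[1.56,0.61,0,0,0,0,-1],[1.97,0.69,0,0,0,0,-1]]]' 15|grep -v rot
python3 -m creep '[[[0.42,0.05,0,0,0,0,-1],[0.83,0.08,0,0,0,0,-1],[1.25,0.07,0,0,0,0,-1],[1.67,0.04,0,0,0,0,-1],[2.08,-0.03,0,0,0,0,-1]]]' 15|grep -v rot
python3 - <<'E'
from cell import arm
import cv2
cv2.imwrite('pics/w15.png',arm.get_image('wrist')[:,:,::-1])
E
```

```text
clock: 19.45
position: [0.5466, 0.0175, 0.2166]
force: [-1.9, 0.3, -1.9]
width: 0.235
clock: 19.95
position: [0.5674, 0.0171, 0.2166]
force: [-1.2, 1.2, -1.7]
width: 0.237
```

View pics/w15.png

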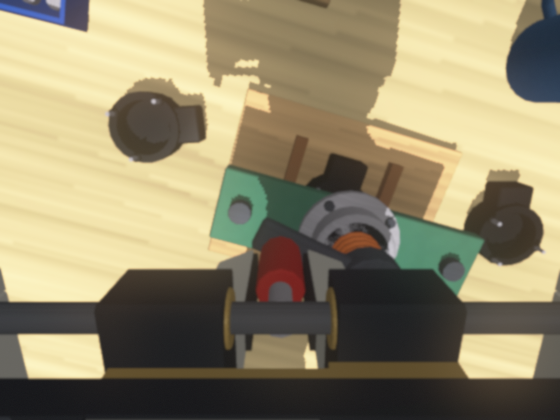

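The wrist view shows the crank following, the cap down at about row 335, and the drag steady and downward. I'll keep turning.

```bash

python3 -m creep '[[[0.41,-0.09,0,0,0,0,-1],[0.81,-0.21,0,0,0,0,-1],[1.2,-0.36,0,0,0,0,-1],[1.58,-0.54,0,0,0,0,-1],[1.95,-0.74,0,0,0,0,-1]]]' 15|grep -v rot
python3 -m creep '[[[0.35,-0.23,0,0,0,0,-1],[0.69,-0.48,0,0,0,0,-1],[1.01,-0.75,0,0,0,0,-1],[1.3,-1.04,0,0,0,0,-1],[1.58,-1.36,0,0,0,0,-1]]]' 15|grep -v rot
python3 -m creep '[[[0.25,-0.33,0,0,0,0,-1],[0.48,-0.68,0,0,0,0,-1],[0.69,-1.05,0,0,0,0,-1],[0.87,-1.43,0,0,0,0,-1],[1.02,-1.82,0,0,0,0,-1]]]' 15|grep -v rot
python3 -m creep '[[[0.12,-0.4,0,0,0,0,-1],[0.22,-0.81,0,0,0,0,-1],[0.29,-1.22,0,0,0,0,-1],[0.33,-1.64,0,0,0,0,-1],[0.34,-2.06,0,0,0,0,-1]]]' 15|grep -v rot
```

```text
clock: 20.5
position: [0.5869, 0.0096, 0.2167]
force: [-0.8, 2.3, -1.7]
width: 0.235
clock: 21.0
position: [0.6027, -0.0042, 0.2167]
force: [0.7, 2.8, -2.3]
width: 0.235
clock: 21.5
position: [0.6128, -0.0227, 0.2167]
force: [2.1, 2.5, -1.8]
width: 0.236
clock: 22.0
position: [0.6159, -0.0433, 0.2166]
force: [1.0, 1.3, -1.1]
width: 0.234
```

```bash

python3 -m creep '[[[-0.02,-0.42,0,0,0,0,-1],[-0.07,-0.83,0,0,0,0,-1],[-0.15,-1.25,0,0,0,0,-1],[-0.25,-1.65,0,0,0,0,-1],[-0.39,-2.05,0,0,0,0,-1]]]' 15|grep -v rot
python3 -m creep '[[[-0.16,-0.39,0,0,0,0,-1],[-0.35,-0.76,0,0,0,0,-1],[-0.56,-1.12,0,0,0,0,-1],[-0.8,-1.46,0,0,0,0,-1],[-1.06,-1.79,0,0,0,0,-1]]]' 15|grep -v rot
python3 -m creep '[[[-0.28,-0.31,0,0,0,0,-1],[-0.59,-0.59,0,0,0,0,-1],[-0.91,-0.86,0,0,0,0,-1],[-1.25,-1.1,0,0,0,0,-1],[-1.61,-1.32,0,0,0,0,-1]]]' 15|grep -v rot
python3 -m creep '[[[-0.37,-0.19,0,0,0,0,-1],[-0.76,-0.36,0,0,0,0,-1],[-1.15,-0.5,0,0,0,0,-1],[-1.56,-0.61,0,0,0,0,-1],[-1.97,-0.69,0,0,0,0,-1]]]' 15|grep -v rot
```

```text
clock: 22.5
position: [0.6118, -0.0638, 0.2166]
force: [1.8, 1.6, -1.2]
width: 0.234
clock: 23.0
position: [0.601, -0.0814, 0.2166]
force: [-0.2, 1.6, -0.9]
width: 0.234
clock: 23.5
position: [0.5849, -0.0944, 0.2166]
force: [0.8, 2.0, -0.7]
width: 0.233
clock: 24.0
position: [0.5653, -0.1011, 0.2167]
force: [1.3, 3.8, -2.3]
width: 0.234
```

```bash

python3 -m creep '[[[-0.42,-0.05,0,0,0,0,-1],[-0.83,-0.08,0,0,0,0,-1],[-1.25,-0.07,0,0,0,0,-1],[-1.67,-0.04,0,0,0,0,-1],[-2.08,0.03,0,0,0,0,-1]]]' 15|grep -v rot
python3 -m creep '[[[-0.41,0.09,0,0,0,0,-1],[-0.81,0.21,0,0,0,0,-1],[-1.2,0.36,0,0,0,0,-1],[-1.58,0.54,0,0,0,0,-1],[-1.95,0.74,0,0,0,0,-1]]]' 15|grep -v rot
python3 -m creep '[[[-0.35,0.23,0,0,0,0,-1],[-0.69,0.48,0,0,0,0,-1],[-1.01,0.75,0,0,0,0,-1],[-1.3,1.04,0,0,0,0,-1],[-1.58,1.36,0,0,0,0,-1]]]' 15|grep -v rot
python3 -m creep '[[[-0.25,0.33,0,0,0,0,-1],[-0.48,0.68,0,0,0,0,-1],[-0.69,1.05,0,0,0,0,-1],[-0.87,1.43,0,0,0,0,-1],[-1.02,1.82,0,0,0,0,-1]]]' 15|grep -v rot
python3 - <<'E'
from cell import arm
import cv2
cv2.imwrite('pics/w16.png',arm.get_image('wrist')[:,:,::-1])
E
```

```text
clock: 24.5
position: [0.5447, -0.1009, 0.2167]
force: [2.1, 3.8, -1.5]
width: 0.236
clock: 25.0
position: [0.5255, -0.0937, 0.2169]
force: [3.7, 3.4, -2.5]
width: 0.232
clock: 25.5
position: [0.5098, -0.0804, 0.2169]
force: [4.8, 2.3, -1.5]
width: 0.232
clock: 26.0
position: [0.4993, -0.062, 0.2167]
force: [5.2, -0.0, -0.9]
width: 0.236
```

View pics/w16.png

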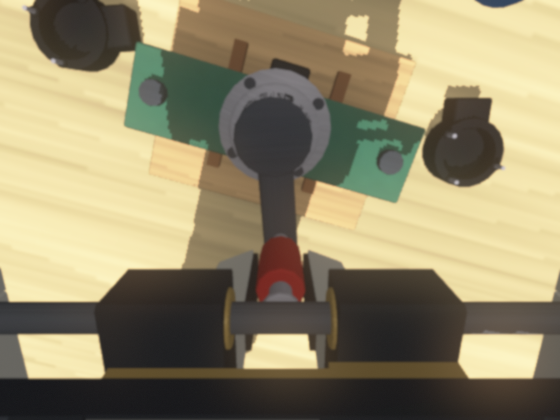

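```bash

python3 -m creep '[[[-0.12,0.4,0,0,0,0,-1],[-0.22,0.81,0,0,0,0,-1],[-0.29,1.22,0,0,0,0,-1],[-0.33,1.64,0,0,0,0,-1],[-0.34,2.06,0,0,0,0,-1]]]' 15|grep -v rot
python3 -m creep '[[[0.02,0.42,0,0,0,0,-1],[0.07,0.83,0,0,0,0,-1],[0.15,1.25,0,0,0,0,-1],[0.25,1.65,0,0,0,0,-1],[0.39,2.05,0,0,0,0,-1]]]' 15|grep -v rot
python3 -m creep '[[[0.16,0.39,0,0,0,0,-1],[0.35,0.76,0,0,0,0,-1],[0.56,1.12,0,0,0,0,-1],[0.8,1.46,0,0,0,0,-1],[1.06,1.79,0,0,0,0,-1]]]' 15|grep -v rot
python3 -m creep '[[[0.28,0.31,0,0,0,0,-1],[0.59,0.59,0,0,0,0,-1],[0.91,0.86,0,0,0,0,-1],[1.25,1.1,0,0,0,0,-1],[1.61,1.32,0,0,0,0,-1]]]' 15|grep -v rot
python3 -m creep '[[[0,0,0,0,0,0,-1],[0,0,0,0,0,0,-1],[0,0,0,0,0,0,-1]]]' 15|grep -v rot
python3 - <<'E'
from cell import arm
import cv2,numpy as np
w=arm.get_image('wrist')[:,:,::-1];cv2.imwrite('pics/w17.png',w)
cv2.imwrite('pics/t17.png',arm.get_image('top')[:,:,::-1])
cv2.imwrite('pics/s17.png',arm.get_image('side')[:,:,::-1])
g=np.hstack([cv2.imread('pics/w14.png')[100:380,150:470],w[100:380,150:470]]);cv2.imwrite('pics/cmp3.png',cv2.resize(g,None,fx=1.2,fy=1.2))
s=arm.observe();print(s['position'],s['dq'].round(3),s['force'])
p=s['position'][:2]-[.5559,-.0419];print(np.degrees(np.arctan2(p[1],p[0])))
E
```

```text
clock: 26.55
position: [0.4958, -0.0412, 0.2166]
force: [4.0, -1.1, -0.7]
width: 0.231
clock: 27.05
position: [0.4996, -0.0207, 0.2165]
force: [2.9, -3.3, -1.6]
width: 0.232
clock: 27.55
position: [0.5103, -0.0027, 0.2165]
force: [2.6, -2.8, -1.5]
width: 0.236
clock: 28.05
position: [0.5264, 0.0106, 0.2165]
force: [-0.5, -1.8, -1.4]
width: 0.234
clock: 28.35
position: [0.5268, 0.0107, 0.2168]
force: [2.7, -1.4, -0.9]
width: 0.239
[0.52653177 0.01059189 0.21679162] [-0.001  0.002 -0.002 -0.     0.     0.001 -0.001] [ 2.68563086 -0.60746451 -0.87097683]
119.22619758818014
```

View pics/cmp3.png

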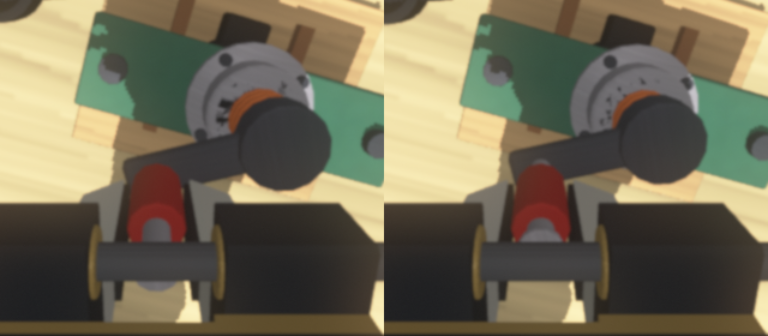

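View pics/s17.png

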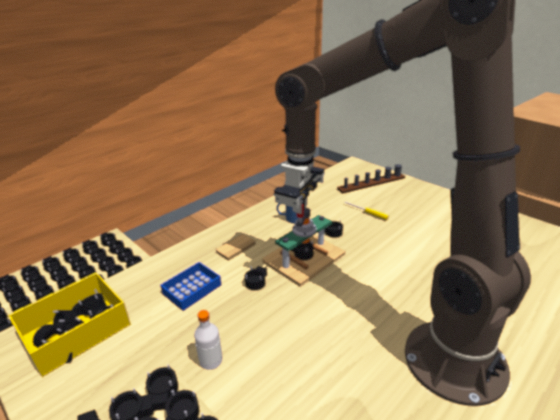

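View pics/t17.png

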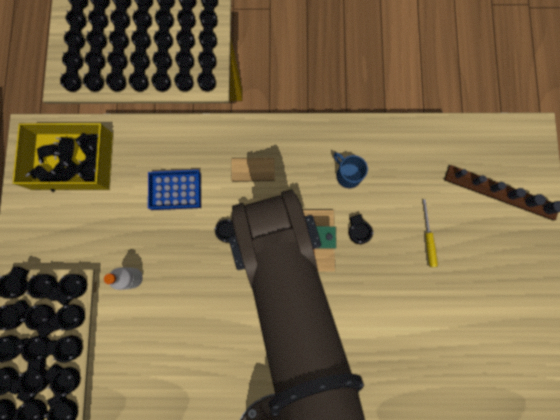

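```bash
python3 -c "
from cell import arm
print(arm.sign_off())"
```

```text
the job is handed in; nothing more can be done
None
```

I turned the screw backward until its thread dropped, stopped, then turned it forward one full turn (360°). I handed the job in at about 28.5 s, still gripping the red handle at 15 N.

**Drop:** It came 279–285° backward from the start. The drag on the handle flipped from about +1 N to −1.3 N, and the pin cap fell back between the fingers in the wrist view.

**Final checks:**
- **Turn:** The crank is back at the angle where I stopped after the drop (119.2° against 120.0° by measured position).
- **Height:** The hub looks about 5% smaller in the wrist view, which fits a descent of roughly 8 mm. That is a rough reading, not a direct measurement.
- **At rest:** The joints were still, and the jaw opening still matched the 22 mm handle.
- **Bench:** The offcut, mug, glue, driver, tray and housing parts look unmoved in the side and top pictures. The arm hides part of one housing in the top view.

**What disagreed:**
- **Finger length:** The fingertips sat about 29 mm higher than the stated tool geometry in both camera views. My first closing landed on the steel cap, so I opened, went lower and regripped the handle.
- **False drag signs:** The drag also went negative twice while paused before the real drop. The pictures showed the screw still up, so I carried on.
- **Turn count:** The full turn was counted from where I stopped, so it may differ from the exact drop point by up to 6°.
- **Side force:** A slightly off-centre circle put up to about 5 N on the handle sideways.

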